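# Set the paste dispenser's guarded pressure adjuster

### The arm

A 6-joint arm with a two-finger parallel gripper is mounted at the origin on a cart in front of the work surface, level with it; the furniture and walls round the work are solid. World frame = base frame: x ahead of the robot, y to its left, z up, the work surface at z = 0. Lengths are in mm, angles in rad, forces in N, time in s.
With the tool pointing down it reaches from about 350 to 875 mm from the base axis. Payload 4.2 kg.
Tool frame: the origin (TCP) lies at the very end of the fingers, on their centre line; the grasp point (between the pads) lies 19 mm behind it (arm.tcp_to_grasp is the x of the grasp point in the tool frame, in mm); x points along the fingers, z is the direction in which the jaws open and shut, and the axes are right-handed (so a half turn about x gives the same grasp; the last joint's range is limited). The gripper opens to 85 mm and grips with 20 to 120 N. Pads are 22 mm wide; open, the fingers measure 114 mm over their backs; the gripper's body (76 mm by 85 mm) begins 54 mm behind the grasp point. The pads swing forward as they close: fully open they stand 13 mm farther back than shut.
Start: joints at [-1.063, 0.385, 0.008, 0, -1.194, -0.259], TCP at [153.918, -605.73, 231.312] pointing down, gripper open.
Joint ranges: [-3.14, 3.14], [-1.21, 2.06], [-1.07, 1.41], [-3.16, 2.05], [-2.99, -0.16], [-3.1, 3.1]. Speed limits (rad/s): [2.79, 2.79, 3.14, 3.14, 3.14, 3.14].

### API

Orientations are given as a unit quaternion [x, y, z, w].
In Python, from bench import status, get_image, job, arm gives the robot as it stands.
- The arm moves only by the tool apply_moves, never from a script. Its argument "targets" is text: rows parted by semicolons, each of 5 numbers parted by spaces: the shift along the tool's x, y, z in mm, then the turn about the tool's x in degrees, then the gripper's target within -1 to 1 (shut at 1, half-way at 0, fully open at -1). In form: dx dy dz spin hand; .... A call has 1 to 10 rows; each row is the pose to reach, as a shift and turn from the pose commanded when the call began, along the tool's axes at that moment; what a row does not reach only later rows make up. A row lasts 1/12 s, in which the tool goes at most 41.7 mm and 7.16 degrees, less where a joint would pass 70% of its speed; a pose out of reach is approached as far as the arm can. A call with a gripper value outside its range is refused whole. The fingers move at their own pace and stop on an object; the grip force is fixed at half the most. Time passes only in rows, so rows that repeat a pose let the fingers close. It gives the time, the measured TCP pose, the force and the opening at its end, in the units of the state.
- status.read_state(): the state, without advancing time (a new reading comes with each control period).
- get_image(name): name is "scene" or "top" or "wrist"; returns a dict with "img" (480x640x3 uint8, red, green, blue), "mtx" (3x3 intrinsics, pixels), "world_from_camera" (4x4, takes a point from camera to world coordinates). Camera axes: x right, y down, z forward; pixel columns grow to the right and rows downward; lengths in mm; the calibration is good to about 2 mm. A picture is of the moment at which its call begins. There is no depth.
- job.job_done(): hands the job in, once; it reports no verdict.
The state is a dict: "clock": time; "joints": joint angles; "joint_vel": joint speeds; "joint_efforts": joint torques, N m; "position": TCP position; "ee_rot": TCP orientation; "contact_force": force on the tool from outside, world axes, zero at the start; "wrist_torque": the same for the moment, N m; "gripper_width": finger opening in mm.
Only numpy, scipy, OpenCV 4.12 (cv2) and the standard library are available. Lean on these libraries where they do the work, as an engineer would, in place of code of your own. Each camera call takes 0.05 s, during which the arm holds its last target.

### The job

Take the square-handled setting driver out of the stand, put its blade down through the guard opening of the paste dispenser's pressure unit and seat it in the slotted adjuster sunk below, and turn the adjuster gently clockwise until the gauge needle lies in line with the set hand, without running the needle well past it. Then stand the driver back in its own hole and let go. Do not force the driver against the unit, and leave the syringe and the pot where they are.

Things in the scene. Friction and masses are not known exactly. Their poses are not given: they have to be found in the camera images.
- unit: fixed grey steel pressure unit of the dispenser, 116 (x) x 160 (y) mm, top panel 64 mm above the bench; origin: centre of its underside; z up, x to its back (away from the front face with the coupling), y to its left. Round gauge (bezel 71 mm across, 10 mm proud of the panel) on the left of the panel, guard opening on the right
- opening (a point): centre of the guard opening, at the top face of the unit's panel: a plain round hole of 14 mm through the 6 mm panel, axes as the unit. On its axis, sunk below the panel, lies the adjuster: a brass head 17 mm wide with a straight slot across its full width, 4 mm wide, 4.5 mm deep. The blade has about 0.15 rad of play either way in the slot
- adjuster (a point): highest place of the head's top, 18 mm below the mouth; fixed to the unit, axes as the unit. Find the head by feel: it sits from 0 to 10 mm deeper, its slot within 0.5 rad of the unit's x axis, whatever the needle shows. The head is sprung: it yields 6 mm (2 N rising to 6 N), then is solid. A blade across the slot pushes it down; once in line, the head springs up round it and the push drops
- gauge (a point): pivot of the gauge's two hands, axes as the unit. Turning the adjuster clockwise seen from above turns the needle clockwise, 0.6 rad of needle for 1 rad of adjuster. The adjuster turns stiffly (0.03 N m), stays where it is left, and slips over 0.16 N m
- needle_tip (a point): point on the long thin black gauge needle 22 mm from its pivot; x axis along the needle, outward. The needle starts anticlockwise of the set hand by 0.3 to 0.7 rad and turns clockwise seen from above as the pressure rises. Both hands lie under the glass and cannot be touched
- set_hand_tip (a point): the set hand: a short broad dark tab at the rim of the dial, 3.6 mm wide; this point lies at its inner end, 22 mm from the pivot; x axis outward along it, y anticlockwise. It does not move by itself
- stand: fixed wooden block 46 x 156 x 46 mm on the bench, z up, long axis y; two fixed precision drivers with handles 12 mm wide stand in its middle and near its +y end, 55 mm apart, their tops 105 mm above the bench
- stand_hole (a point): mouth of the setting driver's own hole, in the top of the stand near its -y end: 14 mm wide, right through the block; axes as the stand
- key_grip (a point): the setting driver, 105 mm long, 50 g, standing upright in its hole: black square handle 14 x 14 mm; this point lies on its axis 80 mm above the blade's edge, the handle reaches from 30 mm below to 24 mm above it. z up to the handle's end, x along the blade's width; x and y square to the handle's sides. Collar 18 mm wide, its underside 42 mm above the blade's edge, rests on the stand; shank 8 mm
- key_tip (a point): middle of the setting driver's blade edge: a flat blade 10 mm wide (along x), 2.4 mm thick (along y), 10 mm long, which then tapers smoothly into the round shank; axes as key_grip
- syringe: paste syringe lying loose on the bench, 147 mm long, 19 mm thick; leave alone
- pot: small white paste pot 42 mm wide, 46 mm high, loose on the bench; leave alone
There are look-alikes about, which are no part of the job. There is more than one size of the part that bears key_grip; the job needs the larger.

How it is judged (in metres and radians):
On the way, in this order (a step that is already met when the one before it is completed fails the run):
1. the driver's blade is down through the guard opening, at the adjuster (z of key_tip in the frame of opening below -0.015 m and horizontal distance between key_tip and opening below 0.006 m), for 0.1 s.
2. the needle lies in line with the set hand, turned there by the driver in the adjuster (all of step 1 and angle between the x axis of needle_tip and the x axis of set_hand_tip, either way round below 0.07 rad), for 0.2 s.
At the end, for the whole second after the job is handed in: The needle lies within 0.07 rad (4 degrees, about the set hand's own width) of the set hand, and the setting driver stands released and upright in its own hole in the stand, within 6 mm of its axis and sunk to its collar (within 4 mm) (angle between the x axis of needle_tip and the x axis of set_hand_tip, either way round below 0.07 rad and horizontal distance between key_tip and stand_hole below 0.006 m and z of key_tip in the frame of stand_hole below -0.038 m and angle between key_grip's own z axis and vertical below 0.15 rad and contact force between the fingers and anything else below 0.1 N); the robot touches nothing.
It fails at once if the driver is forced against the unit or the adjuster (over 20 N) (contact force between key and unit above 20 N).
It fails at once if the needle is run well past the set hand (more than 0.3 rad) (y of needle_tip in the frame of set_hand_tip below -0.0065 m).
It fails at once if the syringe is disturbed (moved more than 15 mm) (distance of syringe from where it was at the start of the episode above 0.015 m).
It fails at once if the pot is disturbed (moved more than 15 mm) (distance of pot from where it was at the start of the episode above 0.015 m).
It also fails if it takes over 72 s, if anything falls off the work surface, if the arm or the gripper's body presses on something with over 40 N, if the wrist force passes 120 N, or if a joint passes its speed limit or range.

## Working session

There is one attempt and no reset: what is moved stays moved. The work goes in short steps, Python scripts to look and compute and a tool call to move; the robot and the scene stay as the last step left them, time stands still between calls to the robot, and variables do not carry over. Pictures are saved under pics/ and viewed, and the job is handed in when it is done.

Besides the shell and the picture viewer there is one more tool, called by a JSON object that holds its "op" and its "data". apply_moves: Moves the arm, as the interface text tells. Its arguments: {"type":"object","properties":{"targets":{"type":"string"}},"required":["targets"]}

```bash
ls; mkdir -p pics; python3 - <<'E'
from bench import status,get_image,job,arm
import cv2,numpy as np
print(status.read_state()); print(arm, getattr(arm,'tcp_to_grasp',None))
for n in("scene","top","wrist"):
    d=get_image(n); cv2.imwrite(f'pics/{n}0.png',d['img'][:,:,::-1]); print(n,d['mtx'].tolist(),np.round(d['world_from_camera'],3).tolist())
E
```

```text
pics
{'clock': 0.0, 'joints': array([-1.06336575e+00,  3.85584381e-01,  6.64433304e-03, -4.89147346e-04,
       -1.19400829e+00, -2.58632855e-01]), 'joint_vel': array([ 6.11763722e-04, -8.74029557e-04, -5.56837668e-05, -1.55239927e-03,
       -6.96028858e-04,  8.49849542e-04]), 'joint_efforts': array([ 5.40593737e-04, -3.92287552e+01,  1.88405192e+01,  4.18646783e+00,
       -4.64760902e-03,  4.82206648e-07]), 'position': array([ 153.79518339, -605.1880232 ,  230.213495  ]), 'ee_rot': array([-0.5574987 ,  0.43370134,  0.55877298,  0.43459304]), 'contact_force': array([ 0.65648985, -0.20554343,  1.05281141]), 'wrist_torque': array([-0.00393405,  0.03047343, -0.01913388]), 'gripper_width': 85.38135393349854}
<Robot object at 0x7f8066f83a10> -18.700000000000003
scene [[518.9990041730679, 0.0, 312.1421942146047], [0.0, 518.9990041730679, 239.38117426240663], [0.0, 0.0, 1.0]] [[0.521, -0.456, 0.722, -282.259], [-0.854, -0.29, 0.433, -623.717], [0.011, -0.842, -0.54, 650.351], [0.0, 0.0, 0.0, 1.0]]
top [[571.9823969196957, 0.0, 328.7306230669942], [0.0, 571.9823969196957, 237.62388478726862], [0.0, 0.0, 1.0]] [[0.04, -0.976, 0.212, 253.119], [-0.999, -0.039, 0.009, -156.151], [-0.001, -0.212, -0.977, 1267.552], [0.0, 0.0, 0.0, 1.0]]
wrist [[352.84009065328087, 0.0, 315.64375281019915], [0.0, 352.84009065328087, 234.87017620083282], [0.0, 0.0, 1.0]] [[-0.245, 0.92, 0.307, 74.89], [0.969, 0.232, 0.08, -625.64], [0.002, 0.317, -0.948, 372.29], [0.0, 0.0, 0.0, 1.0]]
```

View pics/scene0.png

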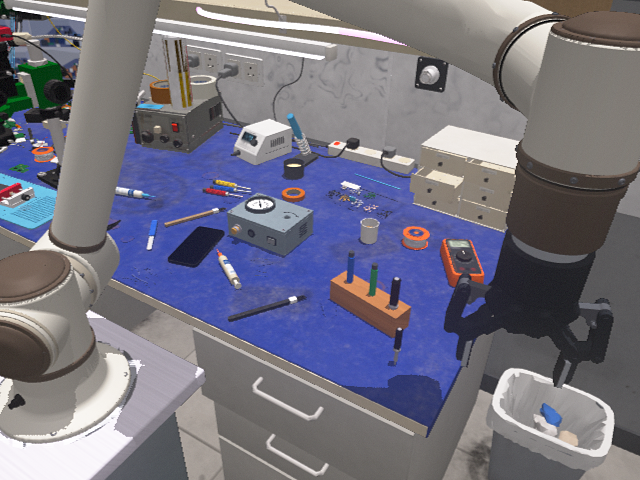

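View pics/top0.png

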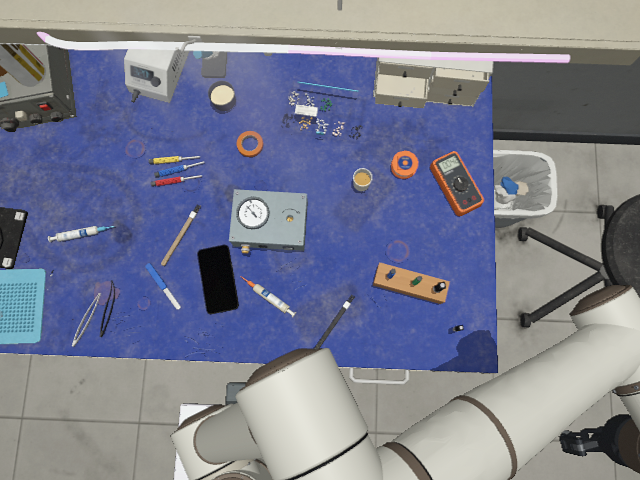

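View pics/wrist0.png

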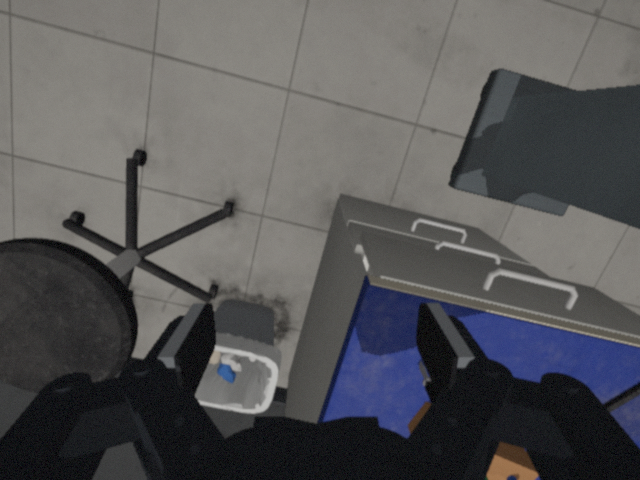

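```bash
python3 - <<'E'
import cv2,numpy as np
s=cv2.imread('pics/scene0.png');t=cv2.imread('pics/top0.png')
a=cv2.resize(s[240:370,310:430],None,fx=4.5,fy=4.5,interpolation=cv2.INTER_CUBIC)[:585]
cv2.imwrite('pics/c1.png',a)
b=cv2.resize(t[245:345,360:490],None,fx=6,fy=6,interpolation=cv2.INTER_CUBIC)
cv2.imwrite('pics/c2.png',b)
b=cv2.resize(t[180:260,220:320],None,fx=7.5,fy=7.5,interpolation=cv2.INTER_CUBIC)
cv2.imwrite('pics/c3.png',b)
E
```

```text
(no output)
```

View pics/c1.png

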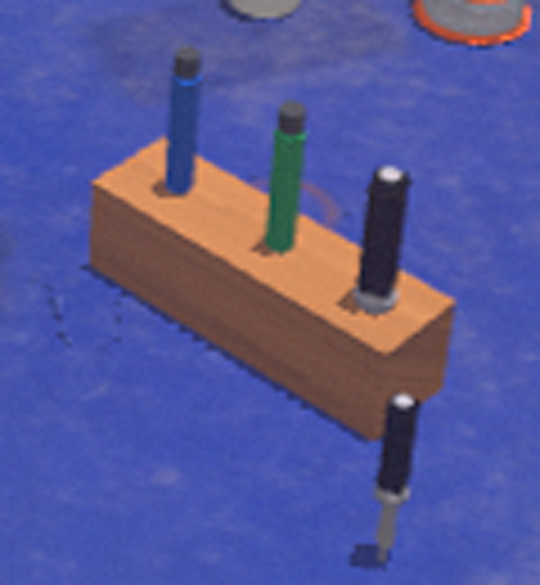

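View pics/c2.png

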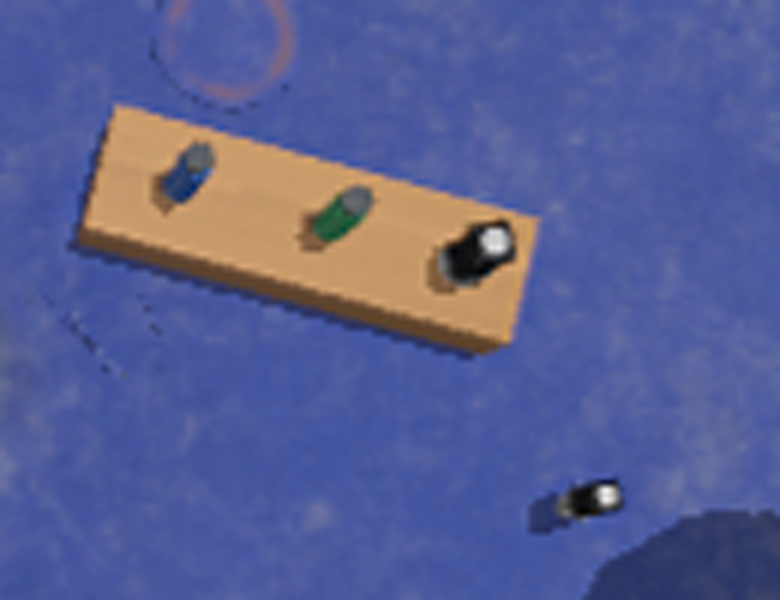

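View pics/c3.png

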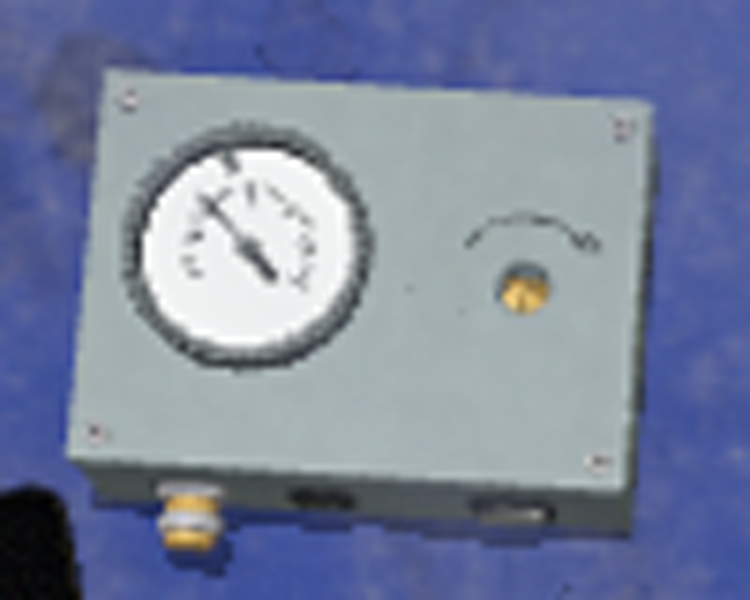

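```bash
cat > h.py <<'E'
import cv2,numpy as np,json
from bench import status,get_image,job,arm
from scipy.spatial.transform import Rotation as R
def snap(n,fn):
    d=get_image(n); cv2.imwrite(f'pics/{fn}.png',d['img'][:,:,::-1]); json.dump(dict(m=d['mtx'].tolist(),T=d['world_from_camera'].tolist()),open(f'pics/{fn}.json','w'))
    return d
def cal(fn):
    d=json.load(open(f'pics/{fn}.json')); return np.array(d['m']),np.array(d['T'])
def ray(c,uv):
    m,T=c; v=np.linalg.inv(m)@[uv[0],uv[1],1]; v=T[:3,:3]@v; return T[:3,3],v/np.linalg.norm(v)
def onz(c,uv,z):
    o,v=ray(c,uv); return o+v*(z-o[2])/v[2]
def tri(c1,p1,c2,p2):
    o1,v1=ray(c1,p1);o2,v2=ray(c2,p2)
    s=np.linalg.lstsq(np.c_[v1,-v2],o2-o1,rcond=None)[0]
    a,b=o1+s[0]*v1,o2+s[1]*v2
    return (a+b)/2,np.linalg.norm(a-b)
def proj(c,P):
    m,T=c; q=T[:3,:3].T@(np.array(P)-T[:3,3]); q=m@q; return q[:2]/q[2]
def tool():
    s=status.read_state(); return s,R.from_quat(s['ee_rot']).as_matrix()
def need(P,s=None):
    "tool-frame shift to bring TCP to world P"
    s,M=tool(); return M.T@(np.array(P)-s['position'])
E
python3 - <<'E'
from h import *
for n in('scene','top'): snap(n,n+'1')
S,T=cal('scene1'),cal('top1')
# top centre of handle: crop coords
pt=(360+496/6-.4,245+242/6-.4); ps=(310+390/4.5-.4,240+175/4.5-.4)
print('handle top',tri(T,pt,S,ps),onz(T,pt,109))
for p in((118,104),(540,217),(510,347),(80,230)):
    print(onz(T,(360+p[0]/6-.4,245+p[1]/6-.4),46))
for nm,p in dict(pot=(362,180),free=(360+606/6,245+496/6)).items(): print(nm,onz(T,p,46),onz(T,p,80))
print('unit')
f=lambda x,y:(220+x/7.5-.4,180+y/7.5-.4)
for p in((106,70),(651,101),(626,490),(68,457),(524,290)): print(onz(T,f(*p),64))
g=onz(T,f(248,248),66);a=onz(T,f(207,200),66);b=onz(T,f(230,160),66)
an=lambda d:np.arctan2(d[1],d[0])
print('gauge',g,an(a-g),an(b-g))
s,M=tool();print(M, s['position'])
d=T
E
```

```text
handle top (array([ 414.2237924 , -378.95348067,  108.32486167]), np.float64(3.254845378381606)) [ 414.96224626 -380.27341913  109.        ]
[ 468.37290052 -256.2621291    46.        ]
[ 433.41028334 -408.22685785   46.        ]
[ 386.41474438 -397.36950384   46.        ]
[ 422.08690866 -243.658176     46.        ]
pot [ 652.39389439 -213.70404165   46.        ] [ 641.28071161 -212.10214784   80.        ]
free [ 334.51652749 -431.85323513   46.        ] [ 332.25096606 -424.17949832   80.        ]
unit
[614.71299858  67.72405804  64.        ]
[611.69176901 -92.02621273  64.        ]
[495.62235119 -90.51065097  64.        ]
[498.82869776  69.87528637  64.        ]
[553.3881646  -58.09130122  64.        ]
gauge [562.18787813  22.23608122  66.        ] 0.7477589253977537 0.26282428059397667
[[-3.00843894e-04 -9.69221026e-01 -2.46192021e-01]
 [ 9.00254422e-04 -2.46192195e-01  9.69220611e-01]
 [-9.99999550e-01  6.99486472e-05  9.46610934e-04]] [ 153.8665576  -605.50237486  230.83372352]
```

{"op": "apply_moves", "data": {"targets": "2 -20 10 0 -1; 4 -55 28 0 -1; 7 -95 48 0 -1; 10 -135 68 0 -1; 13 -175 88 0 -1; 16 -215 108 0 -1; 18 -250 126 0 -1; 20 -280 141 0 -1; 21 -300 151 0 -1; 21 -308 155 0 -1"}}

```text
clock: 1.08
position: [416.7, -377.2, 210.0]
ee_rot: [-0.559, 0.433, 0.559, 0.433]
contact_force: [-0.8, 0.1, -0.1]
gripper_width: 85.2
```

{"op": "apply_moves", "data": {"targets": "0 0 0 0 -0.1; 0 0 0 0 -0.1"}}

```text
clock: 1.25
position: [414.0, -379.7, 210.2]
ee_rot: [-0.558, 0.434, 0.558, 0.434]
contact_force: [1.0, -0.1, -0.7]
gripper_width: 63.7
```

```bash
python3 - <<'E'
from h import *
s,M=tool();print(s['clock'],s['position'],M.round(4).tolist(),s['gripper_width'],s['joints'].round(2),s['contact_force'])
snap('wrist','w1')
print(cal('w1')[1])
E
```

```text
1.25 [ 414.0314586  -379.72242912  210.24330967] [[-0.0005, -0.9691, -0.2468], [0.0001, -0.2468, 0.9691], [-1.0, 0.0004, 0.0002]] 63.7379467897656 [-0.45  0.29 -0.18  0.   -1.1  -0.87] [ 0.96334421 -0.08479759 -0.71673276]
[[-2.45919799e-01  9.19284173e-01  3.07311017e-01  3.35161557e+02]
 [ 9.69290130e-01  2.33131332e-01  7.82714868e-02 -3.99907637e+02]
 [ 3.09912296e-04  3.17122044e-01 -9.48384686e-01  3.52241662e+02]
 [ 0.00000000e+00  0.00000000e+00  0.00000000e+00  1.00000000e+00]]
```

View pics/w1.png

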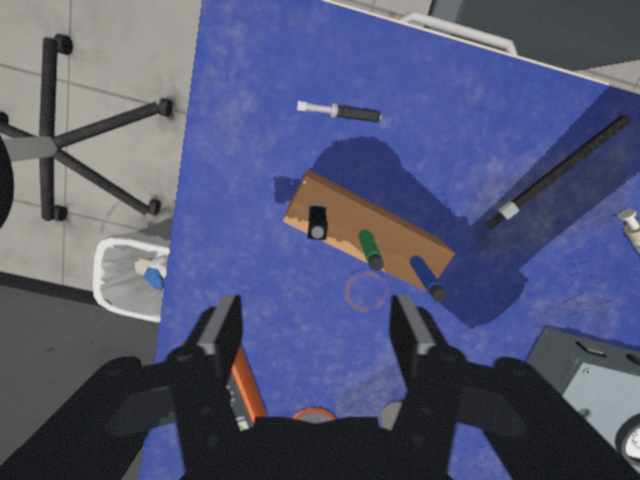

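```bash
python3 - <<'E'
from h import *
i=cv2.imread('pics/w1.png')
cv2.imwrite('pics/c4.png',cv2.resize(i[160:310,270:470],None,fx=4,fy=4,interpolation=cv2.INTER_CUBIC))
cv2.imwrite('pics/c5.png',cv2.resize(i[195:245,295:345],None,fx=11,fy=11,interpolation=cv2.INTER_CUBIC))
E
```

```text
(no output)
```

View pics/c4.png

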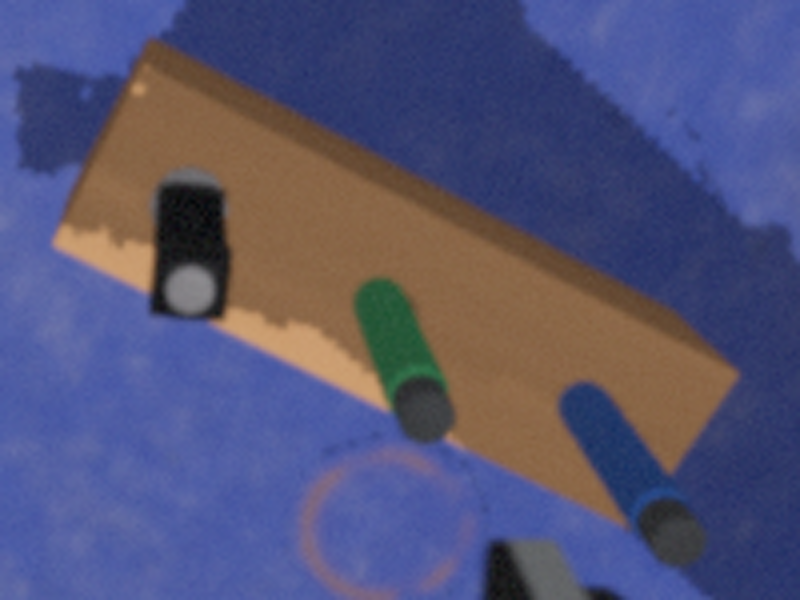

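View pics/c5.png

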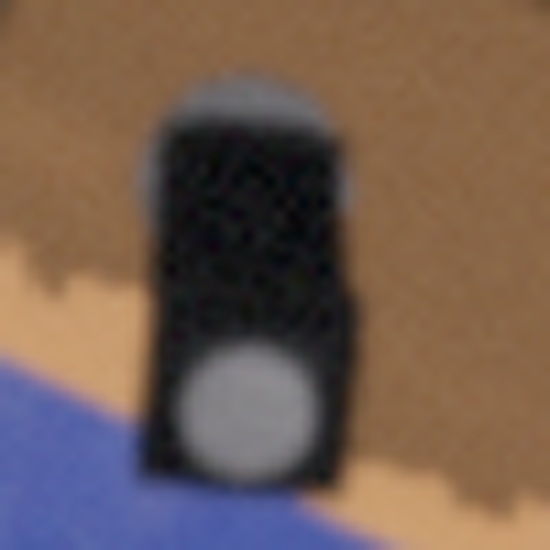

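```bash
python3 - <<'E'
from h import *
S,T,W=cal('scene1'),cal('top1'),cal('w1')
pt=(360+496/6-.4,245+242/6-.4); ps=(310+390/4.5-.4,240+175/4.5-.4);pw=(295+248/11-.5,195+410/11-.5)
print(tri(T,pt,W,pw),tri(S,ps,W,pw),onz(T,pt,109),onz(S,ps,109),onz(W,pw,109))
# collar centre approx z 46+~4 from wrist
print(onz(W,(295+248/11-.5,195+172/11-.5),50))
for p in((145,482),(335,485),(358,295),(150,300)): print(onz(W,(295+p[0]/11-.5,195+p[1]/11-.5),109))
for p in((150,40),(738,376),(52,244)): print('st',onz(W,(270+p[0]/4-.4,160+p[1]/4-.4),46))
s,M=tool(); print(need([415,-380,65]))
E
```

```text
(array([ 413.9939271 , -379.98536369,  105.6330362 ]), np.float64(3.354786997077273)) (array([ 410.90024283, -379.03264713,  110.09553131]), np.float64(1.0515689973745905)) [ 414.96224626 -380.27341913  109.        ] [ 412.09583144 -378.05239266  109.        ] [ 411.43650142 -379.429949    109.        ]
[ 410.48519196 -379.42430937   50.        ]
[ 417.97800322 -384.80883931  109.        ]
[ 415.08508823 -372.54513977  109.        ]
[ 402.02860707 -374.42277898  109.        ]
[ 405.69463005 -387.49579796  109.        ]
st [ 378.71174529 -396.35730283   46.        ]
st [ 420.517649   -245.04865835   46.        ]
st [ 428.56026527 -406.8949637    46.        ]
[145.30082095  -1.50792383  -0.20253557]
```

{"op": "apply_moves", "data": {"targets": "10 0 0 1 -0.1; 25 1 0 2 -0.1; 45 1.4 0.6 2.5 -0.1; 62 1.4 0.6 2.5 -0.1; 76 1.4 0.6 2.5 -0.1; 80 1.4 0.6 2.5 -0.1; 80 1.4 0.6 2.5 -0.1"}}

```text
clock: 1.88
position: [411.0, -379.8, 128.6]
ee_rot: [-0.547, 0.447, 0.549, 0.447]
contact_force: [0.2, -0.2, 1.0]
gripper_width: 46.6
```

```bash
python3 - <<'E'
from h import *
s,M=tool();print(s['clock'],s['position'],M.round(4).tolist(),s['gripper_width'])
snap('wrist','w2')
i=cv2.imread('pics/w2.png');cv2.imwrite('pics/c6.png',cv2.resize(i[130:430,220:420],None,fx=2,fy=2,interpolation=cv2.INTER_CUBIC))
E
```

```text
1.8833 [ 410.97134717 -379.75689972  128.6434769 ] [[-0.0032, -0.9795, -0.2013], [0.0017, -0.2013, 0.9795], [-1.0, 0.0028, 0.0023]] 46.59258436049819
```

View pics/c6.png

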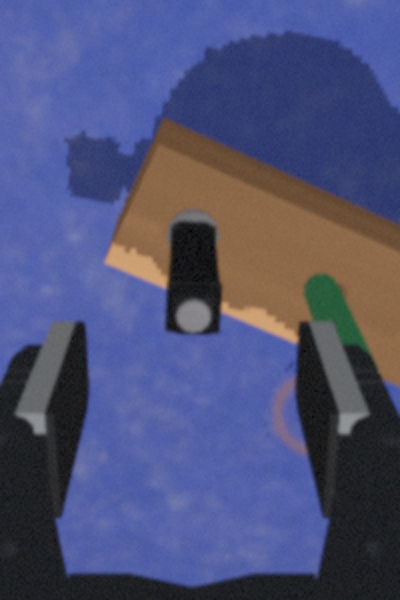

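```bash
python3 - <<'E'
from h import *
W=cal('w2'); s,M=tool(); p=s['position']
print(proj(W,[p[0],p[1],109]), (220+194/2,130+315/2), onz(W,(220+193/2,130+315/2),109), need([412,-379.5,65]))
E
```

```text
[314.74831702 287.5705896 ] (317.0, 287.5) [ 411.67127364 -379.26409492  109.        ] [64.91041992 -0.30600088  0.56249033]
```

{"op": "apply_moves", "data": {"targets": "8 0 0.5 0 -0.1; 22 0 0.5 0 -0.1; 38 0 0.5 0 -0.1; 52 0 0.5 0 -0.1; 61 0 0.5 0 -0.1; 64 0 0.5 0 -0.1; 64 0 0.5 0 -0.1; 64 0 0.5 0 0.5; 64 0 0.5 0 1; 64 0 0.5 0 1"}}

```text
clock: 2.77
position: [413.3, -379.3, 67.3]
ee_rot: [0.549, -0.446, -0.548, -0.446]
contact_force: [0.6, -0.3, 3.1]
gripper_width: 13.2
```

{"op": "apply_moves", "data": {"targets": "0 0 0 0 1; 0 0 0 0 1; 0 0 0 0 1; 0 0 0 0 1"}}

```text
clock: 3.1
position: [413.3, -379.3, 67.3]
ee_rot: [0.549, -0.446, -0.548, -0.446]
contact_force: [-1.0, 0.3, 4.7]
gripper_width: 13.4
```

```bash
python3 - <<'E'
from h import *
for k in range(1):
    s,M=tool();print(s['clock'],s['position'],M.round(4).tolist(),s['gripper_width'],s['contact_force'],s['wrist_torque'])
E
```

```text
3.1 [ 413.30274949 -379.34700791   67.25880263] [[0.0016, -0.9789, -0.2042], [-0.0012, -0.2042, 0.9789], [-1.0, -0.0013, -0.0015]] 13.389077926662189 [-0.98567783  0.26335523  4.72323387] [ 0.17152799  0.06448849 -0.06056869]
```

{"op": "apply_moves", "data": {"targets": "-4 0 0 0 1; -12 0 0 0 1; -24 0 0 0 1; -40 0 0 0 1; -60 0 0 0 1; -80 0 0 0 1; -100 0 0 0 1; -112 0 0 0 1; -116 0 0 0 1; -116 0 0 0 1"}}

```text
clock: 3.93
position: [412.9, -379.0, 183.4]
ee_rot: [0.549, -0.446, -0.548, -0.446]
contact_force: [-1.1, -0.2, -0.4]
gripper_width: 12.8
```

```bash
python3 - <<'E'
from h import *
s,M=tool();print(s['clock'],s['position'],M.round(4).tolist(),s['gripper_width'],s['contact_force'],s['wrist_torque'])
snap('wrist','w3');snap('scene','s3')
i=cv2.imread('pics/s3.png');p=proj(cal('s3'),s['position']);print(p)
u,v=int(p[0]),int(p[1]);cv2.imwrite('pics/c7.png',cv2.resize(i[v-40:v+90,u-60:u+70],None,fx=4.5,fy=4.5,interpolation=cv2.INTER_CUBIC))
i=cv2.imread('pics/w3.png');cv2.imwrite('pics/c8.png',cv2.resize(i[150:480,200:440],None,fx=1.8,fy=1.8,interpolation=cv2.INTER_CUBIC))
E
```

```text
3.9333 [ 412.91847411 -379.02018203  183.40891576] [[0.0019, -0.979, -0.2036], [-0.0008, -0.2036, 0.979], [-1.0, -0.0017, -0.0012]] 12.788855940452416 [-1.08599802 -0.24475115 -0.3943237 ] [-0.02028092 -0.00887909 -0.04209575]
[401.44917012 242.45308787]
```

View pics/c7.png

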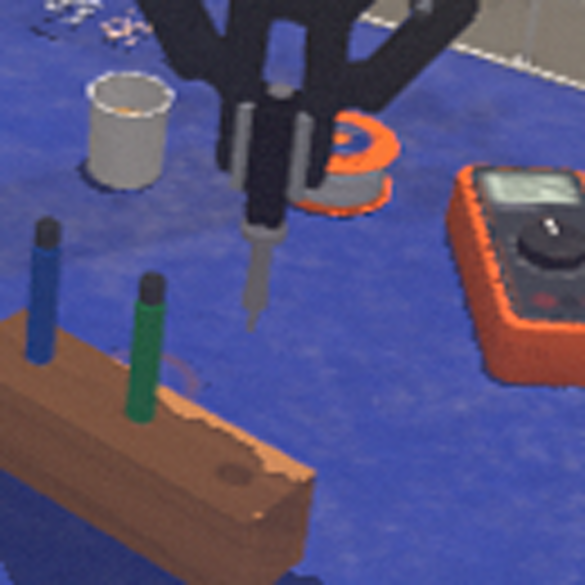

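View pics/c8.png

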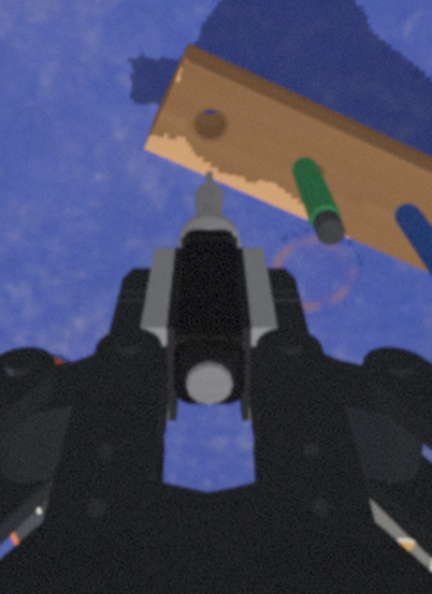

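{"op": "apply_moves", "data": {"targets": "0 -10 14 0 1; 0 -30 42 1 1; 0 -54 76 3 1; 0 -78 110 5 1; 0 -102 144 7 1; 0 -126 178 9 1; 0 -150 212 10 1; 0 -173 244 12 1; 0 -191 269 12 1; 0 -201 283 12 1"}}

```text
clock: 4.87
position: [552.3, -57.8, 180.7]
ee_rot: [-0.499, 0.501, 0.5, 0.5]
contact_force: [-0.2, -1.4, -1.4]
gripper_width: 13.3
```

{"op": "apply_moves", "data": {"targets": "0 -2 3 0 1; 0 -2 3 0 1; 0 -2 3 0 1"}}

```text
clock: 5.12
position: [553.0, -58.3, 181.2]
ee_rot: [-0.498, 0.502, 0.499, 0.5]
contact_force: [-0.6, -0.6, -1.4]
gripper_width: 13.1
```

```bash
python3 - <<'E'
from h import *
s,M=tool();print(s['clock'],s['position'],M.round(4).tolist(),s['gripper_width'],s['contact_force'],s['wrist_torque'])
snap('wrist','w4')
# stand hole & tip from w3
W=cal('w3'); print('hole',onz(W,(200+210/1.8,150+124/1.8),46),'tip',onz(W,(200+209/1.8,150+175/1.8),120))
T=cal('top1');print(np.linalg.inv(T[1])[:3,:3].shape)
i=cv2.imread('pics/w4.png');cv2.imwrite('pics/c9.png',cv2.resize(i[150:330,240:560],None,fx=2.5,fy=2.5,interpolation=cv2.INTER_CUBIC))
E
```

```text
5.1167 [552.97658135 -58.28716809 181.18276346] [[-0.0026, -1.0, 0.0044], [-0.0003, 0.0044, 1.0], [-1.0, 0.0026, -0.0003]] 13.103507008667677 [-0.60873384 -0.6108873  -1.43424141] [-0.02057061 -0.00249184 -0.05768285]
hole [ 411.2575526  -378.78014309   46.        ] tip [ 408.45583691 -379.84264527  120.        ]
(3, 3)
```

View pics/w4.png

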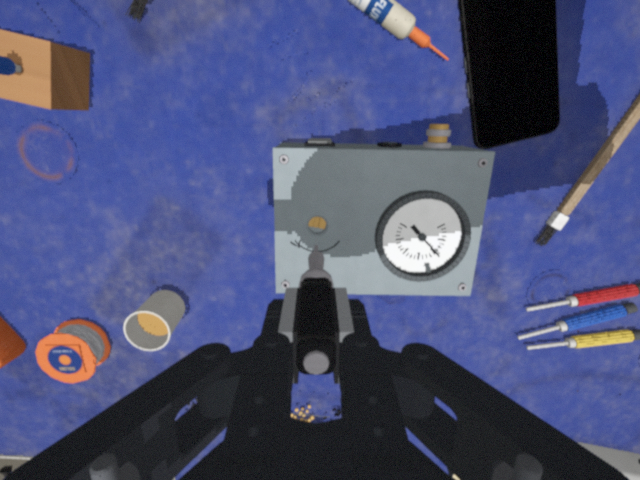

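View pics/c9.png

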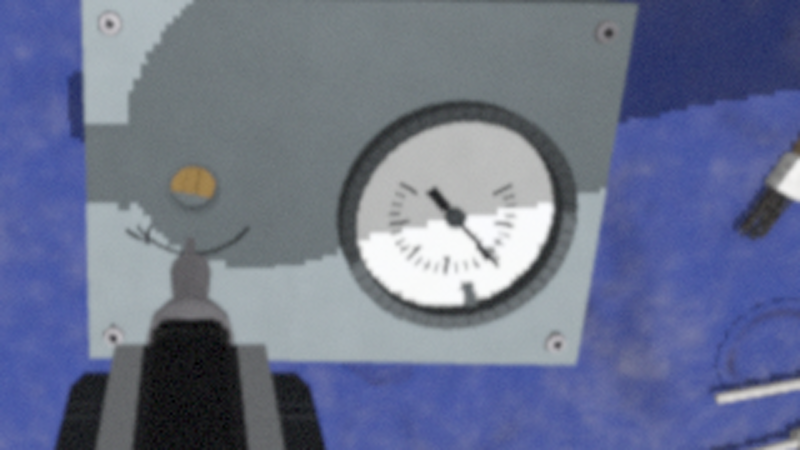

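```bash
python3 - <<'E'
from h import *
i=cv2.imread('pics/w4.png');cv2.imwrite('pics/c10.png',cv2.resize(i[205:265,290:350],None,fx=10,fy=10,interpolation=cv2.INTER_CUBIC))
cv2.imwrite('pics/c11.png',cv2.resize(i[185:285,370:475],None,fx=6,fy=6,interpolation=cv2.INTER_CUBIC))
E
```

```text
(no output)
```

View pics/c10.png

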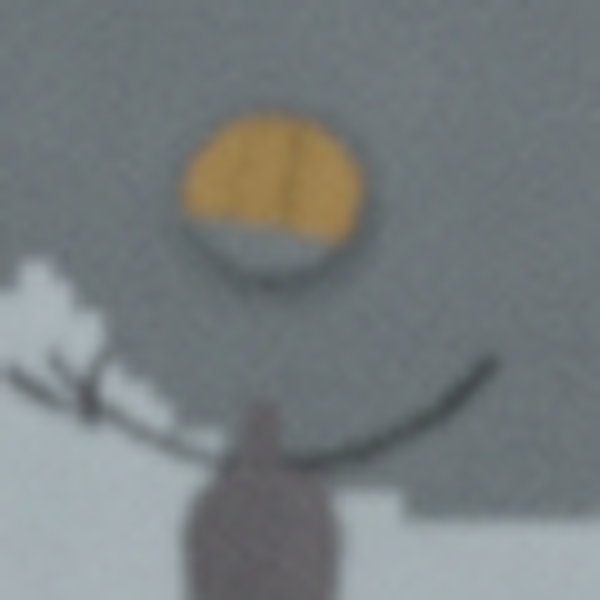

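View pics/c11.png

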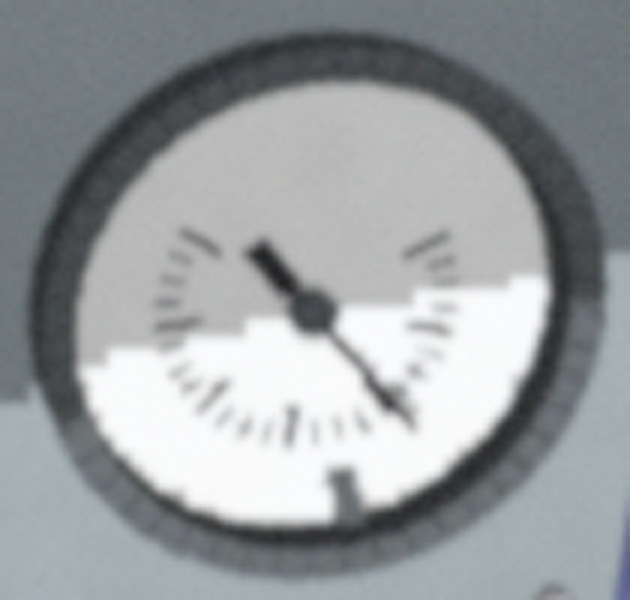

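```bash
python3 - <<'E'
from h import *
W3,W4,S3=cal('w3'),cal('w4'),cal('s3')
print('tip3 tri',tri(W3,(200+209/1.8-.3,150+175/1.8-.3),S3,(341+252/4.5-.4,202+328/4.5-.4)))
# handle top end
print('top3 tri',tri(W3,(200+209/1.8-.3,150+383/1.8-.3),S3,(341+283/4.5-.4,202+92/4.5-.4)))
print('hole3 tri',tri(W3,(200+210/1.8-.3,150+124/1.8-.3),S3,(341+237/4.5-.4,202+475/4.5-.4)))
f=lambda x,y:(290+x/10-.5,205+y/10-.5)
print('open W4',onz(W4,f(272,197),64),'tip4@118',onz(W4,f(262,402),118))
a,b=onz(W4,f(298,130),42),onz(W4,f(288,220),42);c,d=onz(W4,f(250,125),42),onz(W4,f(240,200),42)
for p,q in((a,b),(c,d)): print('slot',p,q,np.arctan2((q-p)[1],(q-p)[0]))
g=lambda x,y:(370+x/6-.4,185+y/6-.4)
for z in(66,70):
  o=onz(W4,g(312,312),z);n=onz(W4,g(408,420),z);n2=onz(W4,g(258,250),z);t=onz(W4,g(345,490),z)
  an=lambda d:np.arctan2(d[1],d[0]); print(o,an(n-o),an(o-n2),an(n-n2),an(t-o),np.linalg.norm((n-o)[:2]),np.linalg.norm((t-o)[:2]))
cf=lambda x,y:(240+x/2.5-.3,150+y/2.5-.3)
for p in((109,23),(607,33),(557,343),(113,338)): print(onz(W4,cf(*p),64))
E
```

```text
tip3 tri (array([ 407.7664463 , -379.74861367,  120.97751649]), np.float64(0.8521747398263221))
top3 tri (array([ 412.18935019, -378.82975512,  223.09534749]), np.float64(0.7526529816979862))
hole3 tri (array([ 411.19836023, -379.20658527,   45.71493902]), np.float64(0.3232832125532637))
open W4 [549.32182023 -57.56996968  64.        ] tip4@118 [546.42562839 -58.3134421  118.        ]
slot [550.12651006 -55.36821702  42.        ] [557.90013661 -56.21798244  42.        ] -0.10888157750404824
slot [549.67733895 -59.33348865  42.        ] [556.13945041 -60.20669592  42.        ] -0.1343136860587384
[559.10475495  23.12396515  66.        ] 0.7474673317157229 0.7383459448652273 0.7442148232533982 0.2586017186389713 20.379307111533276 25.680055445613707
[557.74865133  21.86482606  70.        ] 0.7474673317157219 0.738345944865227 0.7442148232533974 0.258601718638972 20.062560592722495 25.280921749813835
[499.95519216 -81.4963105   64.        ]
[503.57463883  62.88360205  64.        ]
[603.20174107  60.90980199  64.        ]
[600.65050427 -83.64190305  64.        ]
```

{"op": "apply_moves", "data": {"targets": "4 -1 0.3 2 1; 12 -2.5 0.6 4 1; 24 -3.3 0.8 6 1; 36 -3.3 0.8 6.6 1; 44 -3.3 0.8 6.6 1; 46 -3.3 0.8 6.6 1; 46 -3.3 0.8 6.6 1; 46 -3.3 0.8 6.6 1"}}

```text
clock: 5.83
position: [557.3, -57.6, 136.8]
ee_rot: [-0.469, 0.529, 0.469, 0.529]
contact_force: [0.5, 0.1, -0.8]
gripper_width: 13.0
```

```bash
python3 - <<'E'
from h import *
s,M=tool();print(s['clock'],s['position'],M.round(4).tolist(),s['contact_force'],s['wrist_torque'],s['joints'])
snap('wrist','w5');snap('scene','s5')
i=cv2.imread('pics/w5.png');cv2.imwrite('pics/c12.png',cv2.resize(i[220:320,270:370],None,fx=6,fy=6,interpolation=cv2.INTER_CUBIC))
i=cv2.imread('pics/s5.png');p=proj(cal('s5'),[553,-58,64]);u,v=map(int,p);print(u,v)
cv2.imwrite('pics/c13.png',cv2.resize(i[v-50:v+40,u-50:u+50],None,fx=6,fy=6,interpolation=cv2.INTER_CUBIC))
E
```

```text
5.8333 [557.29704437 -57.62788125 136.77883033] [[0.0007, -0.9928, 0.1195], [-0.0002, 0.1195, 0.9928], [-1.0, -0.0007, -0.0001]] [ 0.54008102  0.13324055 -0.81129683] [-0.0108063  -0.04416366 -0.01311784] [ 1.86356966e-01  3.62425091e-01 -2.84908893e-01  3.63165697e-04
 -9.22834863e-01 -1.87713680e+00]
287 216
```

View pics/c12.png

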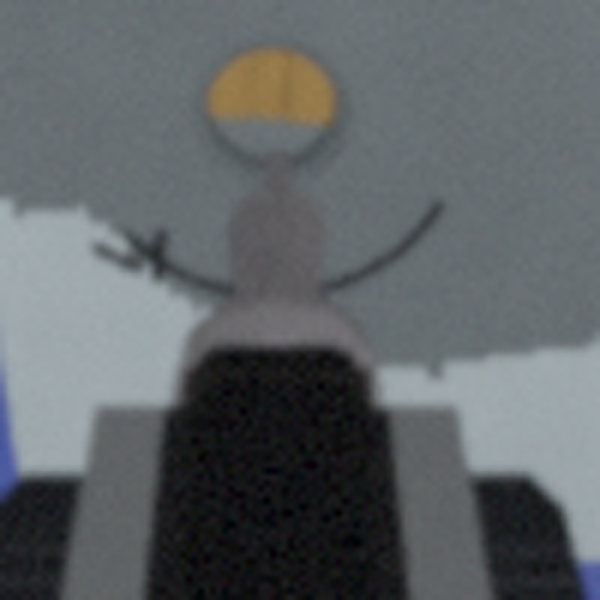

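View pics/c13.png

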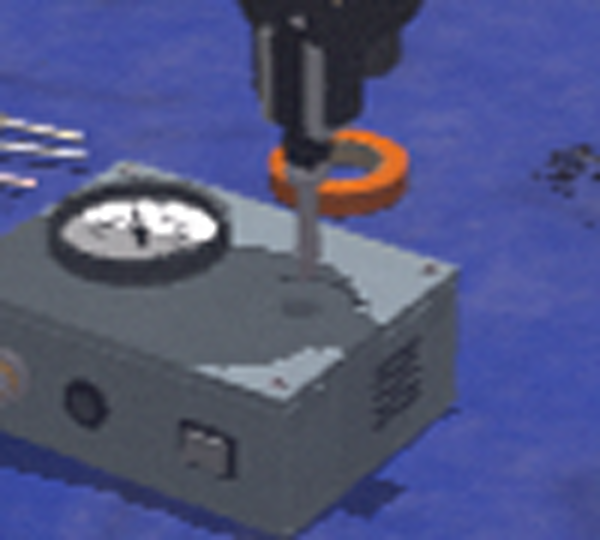

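```bash
python3 - <<'E'
from h import *
W,S=cal('w5'),cal('s5')
f=lambda x,y:(270+x/6-.4,220+y/6-.4); g=lambda x,y:(237+x/6-.4,166+y/6-.4)
print('tip',tri(W,f(278,155),S,g(308,282)),onz(W,f(278,155),73.5))
print('open',tri(W,f(273,108),S,g(298,307)),onz(W,f(273,108),64),onz(S,g(298,307),64))
for p,q in(((290,55),(286,120)),((253,60),(247,118))):
    a,b=onz(W,f(*p),42),onz(W,f(*q),42);print(np.arctan2((b-a)[1],(b-a)[0]),a,b)
E
```

```text
tip (array([552.18564756, -57.59011533,  74.01532973]), np.float64(2.2373986502755425)) [551.52287532 -56.81762419  73.5       ]
open (array([548.94038049, -56.81001042,  65.16612163]), np.float64(0.7252187160870115)) [549.61023475 -57.11992643  64.        ] [550.22414078 -55.51452533  64.        ]
-0.17726637533661868 [550.84028469 -55.29717266  42.        ] [558.8005868  -56.72323518  42.        ]
-0.22241995691037475 [550.92859341 -59.67947027  42.        ] [557.99555508 -61.27774683  42.        ]
```

{"op": "apply_moves", "data": {"targets": "1 1 0 1 1; 4 1.9 0 2 1; 8 1.9 0 2 1; 11 1.9 0 2 1; 14 1.9 0 2 1; 17 1.9 0 2 1; 20 1.9 0 2 1; 22 1.9 0 2 1; 23 1.9 0 2 1; 23 1.9 0 2 1"}}

```text
clock: 6.77
position: [554.3, -57.1, 112.4]
ee_rot: [-0.459, 0.538, 0.46, 0.536]
contact_force: [-1.3, -0.3, -0.9]
gripper_width: 13.0
```

```bash
python3 - <<'E'
from h import *
s,M=tool();print(s['clock'],s['position'],s['contact_force'],s['wrist_torque'])
snap('wrist','w6');snap('scene','s6')
i=cv2.imread('pics/w6.png');a=cv2.resize(i[220:320,270:370],None,fx=5,fy=5,interpolation=cv2.INTER_CUBIC)
i=cv2.imread('pics/s6.png');u,v=287,216
b=cv2.resize(i[v-40:v+20,u-30:u+30],None,fx=5,fy=5,interpolation=cv2.INTER_CUBIC)
c=np.zeros((500,800,3),np.uint8);c[:,:500]=a;c[:300,500:]=b;cv2.imwrite('pics/c14.png',c)
E
```

```text
6.7667 [554.34773359 -57.050597   112.43131504] [-1.28353837 -0.27314545 -0.85842661] [-0.00610706  0.66624923 -0.00745099]
```

View pics/c14.png

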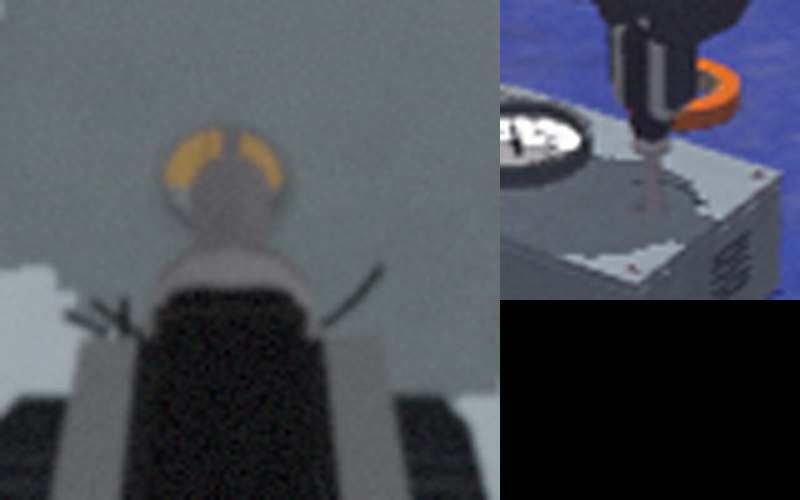

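{"op": "apply_moves", "data": {"targets": "0 0.8 0 0 1; 0 1.5 0 0 1; 0 1.5 0 0 1"}}

```text
clock: 7.12
position: [554.0, -56.6, 113.5]
ee_rot: [-0.46, 0.537, 0.46, 0.537]
contact_force: [-1.2, -0.1, -1.0]
gripper_width: 13.0
```

```bash
python3 - <<'E'
from h import *
s,M=tool();print(s['clock'],s['position'],s['contact_force'],s['wrist_torque'])
E
```

```text
7.1167 [554.00872712 -56.63980094 113.49815855] [-1.18191473 -0.10094639 -1.02059737] [0.01061854 0.40762814 0.02450295]
```

{"op": "apply_moves", "data": {"targets": "0 0.8 0 0 1; 0 1.5 0 0 1; 0 1.5 0 0 1"}}

```text
clock: 7.37
position: [553.0, -56.3, 113.9]
ee_rot: [-0.46, 0.536, 0.46, 0.538]
contact_force: [-0.3, -0.5, -0.0]
gripper_width: 13.2
```

```bash
python3 - <<'E'
from h import *
s,M=tool();print(s['clock'],s['position'],s['contact_force'],s['wrist_torque'])
E
```

```text
7.3667 [552.99183182 -56.32583962 113.85233606] [-0.3415887  -0.46857204 -0.02059614] [ 0.00863398 -0.04302348 -0.03994197]
```

{"op": "apply_moves", "data": {"targets": "0 0.5 0 0 1; 0 1 0 0 1; 0 1 0 0 1"}}

```text
clock: 7.62
position: [551.4, -56.3, 113.4]
ee_rot: [-0.46, 0.537, 0.46, 0.537]
contact_force: [0.2, 1.2, -0.7]
gripper_width: 13.2
```

```bash
python3 - <<'E'
from h import *
s,M=tool();print(s['clock'],s['position'],s['contact_force'],s['wrist_torque'])
snap('wrist','w7')
i=cv2.imread('pics/w7.png');a=cv2.resize(i[235:275,290:340],None,fx=15,fy=15,interpolation=cv2.INTER_CUBIC)
cv2.imwrite('pics/c15.png',cv2.convertScaleAbs(a,alpha=1.4,beta=0))
E
```

```text
7.6167 [551.36808066 -56.25671915 113.44583088] [ 0.19045721  1.22172482 -0.66202022] [-0.02253584  0.02257653 -0.04295958]
```

View pics/c15.png

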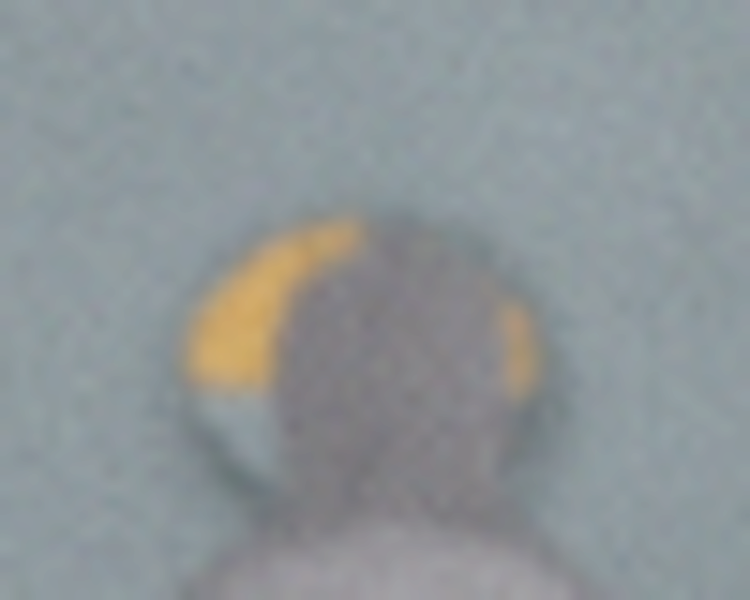

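{"op": "apply_moves", "data": {"targets": "0 0 -0.4 0 1; 1 0 -0.7 0 1; 2 0 -0.7 0 1; 3 0 -0.7 0 1; 4 0 -0.7 0 1; 5 0 -0.7 0 1; 5 0 -0.7 0 1"}}

```text
clock: 8.25
position: [551.0, -57.0, 108.0]
ee_rot: [-0.46, 0.537, 0.46, 0.537]
contact_force: [0.1, -1.1, -1.0]
gripper_width: 13.1
```

```bash
python3 - <<'E'
from h import *
s,M=tool();print(s['clock'],s['position'],s['contact_force'],s['wrist_torque'],s['joint_efforts'])
E
```

```text
8.25 [550.98629935 -57.00969864 107.99048727] [ 0.13077115 -1.08273489 -1.03235195] [-0.03130088  0.02543605  0.04488908] [ 9.46878194e-03 -3.60219491e+01  1.54544950e+01  3.45968574e+00
  1.95455697e-02  3.21736979e-05]
```

{"op": "apply_moves", "data": {"targets": "1 0 0 0 1; 2 0 0 0 1; 2 0 0 0 1"}}

```text
clock: 8.5
position: [551.0, -57.0, 106.1]
ee_rot: [-0.46, 0.537, 0.46, 0.537]
contact_force: [-0.3, -0.5, -0.4]
gripper_width: 12.9
```

{"op": "apply_moves", "data": {"targets": "1 0 0 0 1; 2 0 0 0 1; 2 0 0 0 1"}}

```text
clock: 8.75
position: [551.3, -57.0, 104.4]
ee_rot: [-0.46, 0.537, 0.46, 0.537]
contact_force: [-0.8, 0.0, 0.8]
gripper_width: 13.4
```

{"op": "apply_moves", "data": {"targets": "1 0 0 0 1; 2 0 0 0 1; 2 0 0 0 1"}}

```text
clock: 9.0
position: [551.3, -57.0, 102.5]
ee_rot: [-0.46, 0.537, 0.46, 0.537]
contact_force: [-0.7, 0.4, 4.1]
gripper_width: 13.0
```

{"op": "apply_moves", "data": {"targets": "0.5 0 0 0 1; 1 0 0 0 1; 1 0 0 0 1"}}

```text
clock: 9.25
position: [551.4, -57.0, 101.5]
ee_rot: [-0.46, 0.537, 0.46, 0.537]
contact_force: [-0.2, 0.9, 4.0]
gripper_width: 13.2
```

```bash
python3 - <<'E'
from h import *
s,M=tool();print(s['clock'],s['position'],s['contact_force'],s['wrist_torque'])
snap('wrist','w8');
s,M=tool();print(s['clock'],s['position'],s['contact_force'],s['wrist_torque'])
i=cv2.imread('pics/w8.png');a=cv2.resize(i[230:300,280:350],None,fx=8,fy=8,interpolation=cv2.INTER_CUBIC)
cv2.imwrite('pics/c16.png',cv2.convertScaleAbs(a,alpha=1.4,beta=0))
cv2.imwrite('pics/c17.png',i[100:400,280:640])
E
```

```text
9.25 [551.35699212 -57.00547665 101.51908489] [-0.19653313  0.89055919  4.03814702] [0.04443647 0.21364473 0.0347736 ]
9.3 [551.35360861 -56.98423624 101.53481341] [-0.67930461  0.55121593  3.69023674] [0.06226453 0.21368595 0.00378176]
```

View pics/c16.png

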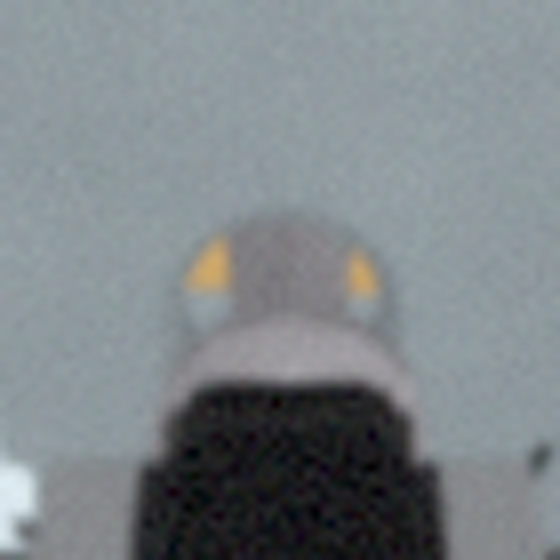

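View pics/c17.png

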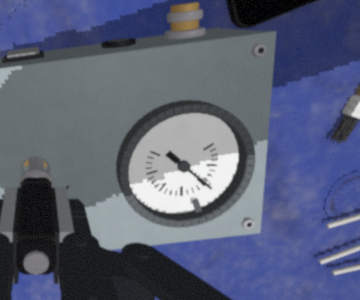

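{"op": "apply_moves", "data": {"targets": "0 0 0 1.5 1; 0 0 0 3 1; 0 0 0 4 1; 0 0 0 4 1"}}

```text
clock: 9.63
position: [551.4, -57.1, 101.5]
ee_rot: [-0.441, 0.553, 0.441, 0.553]
contact_force: [-0.5, 0.3, 3.9]
gripper_width: 13.4
```

{"op": "apply_moves", "data": {"targets": "0 0 0 1.5 1; 0 0 0 3 1; 0 0 0 4 1; 0 0 0 4 1"}}

```text
clock: 9.97
position: [551.3, -57.1, 101.4]
ee_rot: [-0.422, 0.568, 0.421, 0.568]
contact_force: [-0.2, -0.6, 3.7]
gripper_width: 13.4
```

```bash
python3 - <<'E'
from h import *
s,M=tool();print(s['clock'],s['position'],s['contact_force'],s['wrist_torque'],np.arctan2(-M[1,1],-M[0,1]))
E
```

```text
9.9667 [551.31147464 -57.13198113 101.44320178] [-0.21799173 -0.62817585  3.6853494 ] [-0.3206052   0.05256354  0.00050688] -0.2938937094389742
```

```bash
cat >> h.py <<'E'
def gauge_crop(fn,out):
    i=cv2.imread(f'pics/{fn}.png'); c=proj(cal(fn),[560,22,66]); u,v=int(c[0]),int(c[1])
    u0,v0=u-55,v-50; a=cv2.resize(i[v0:v0+100,u0:u0+110],None,fx=6,fy=6,interpolation=cv2.INTER_CUBIC); cv2.imwrite(f'pics/{out}.png',a); print('crop origin',u0,v0); return u0,v0
def gang(fn,org,o,n,t,n2=None):
    W=cal(fn); g=lambda p:onz(W,(org[0]+p[0]/6-.4,org[1]+p[1]/6-.4),68)
    o,n,t=g(o),g(n),g(t); an=lambda d:np.arctan2(d[1],d[0])
    r=[an(n-o),an(t-o),an(n-o)-an(t-o)]
    if n2 is not None: r+=[an(n-g(n2)), an(n-g(n2))-an(t-o)]
    return np.round(r,3)
E
python3 - <<'E'
from h import *
snap('wrist','w9'); gauge_crop('w9','c18')
E
```

```text
crop origin 406 198
```

View pics/c18.png

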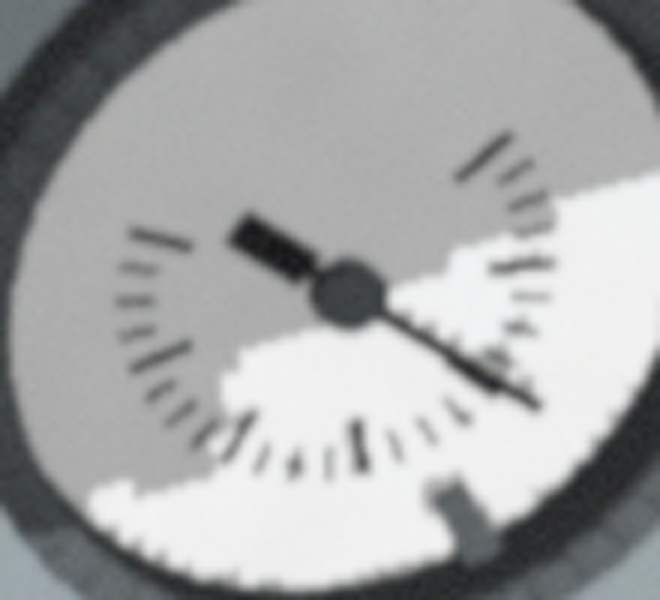

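```bash
python3 - <<'E'
from h import *
print(gang('w9',(406,198),(348,293),(540,407),(463,522),(245,231)))
E
```

```text
[0.748 0.249 0.499 0.746 0.497]
```

{"op": "apply_moves", "data": {"targets": "0 0 0 2 1; 0 0 0 4 1; 0 0 0 6 1; 0 0 0 7 1; 0 0 0 7 1"}}

```text
clock: 10.43
position: [551.0, -57.4, 101.3]
ee_rot: [-0.386, 0.593, 0.386, 0.592]
contact_force: [-0.2, -2.6, 3.0]
gripper_width: 13.3
```

```bash
python3 - <<'E'
from h import *
s,M=tool();print(s['clock'],s['position'],s['contact_force'],s['wrist_torque'],np.arctan2(-M[1,1],-M[0,1]))
snap('wrist','w10'); 
s,M=tool();print(s['clock'],s['contact_force'],s['wrist_torque'])
gauge_crop('w10','c19')
E
```

```text
10.4333 [550.99577603 -57.39988593 101.31764434] [-0.16187925 -2.59660699  2.97866839] [-0.89974094  0.21308197  0.0368435 ] -0.4158201532613349
10.4833 [-0.68062877 -3.29264329  3.62701438] [-0.99116705  0.17587741  0.02114584]
crop origin 405 181
```

View pics/c19.png

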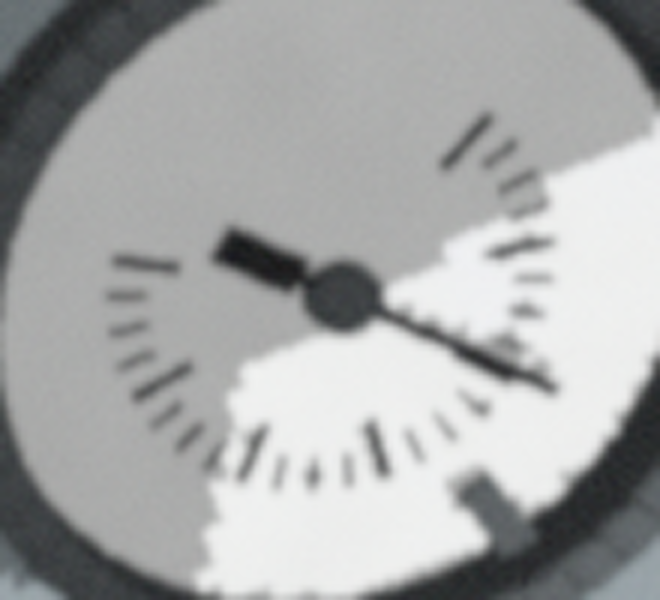

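```bash
python3 - <<'E'
from h import *
print(gang('w10',(405,181),(342,295),(555,388),(492,512),(232,246)))
E
```

```text
[0.746 0.252 0.494 0.744 0.492]
```

{"op": "apply_moves", "data": {"targets": "0 0 -0.5 0 1; 0 -0.1 -0.9 0 1; 0 -0.1 -0.9 0 1"}}

```text
clock: 10.73
position: [551.0, -57.6, 101.3]
ee_rot: [-0.386, 0.592, 0.386, 0.593]
contact_force: [-0.9, -1.1, 3.5]
gripper_width: 13.4
```

```bash
python3 - <<'E'
from h import *
s,M=tool();print(s['clock'],s['position'],s['contact_force'],s['wrist_torque'],np.arctan2(-M[1,1],-M[0,1]))
E
```

```text
10.7333 [550.9915014  -57.64375529 101.32484783] [-0.94490896 -1.12076626  3.51235918] [-0.31350382  0.16869782  0.02816869] -0.41597998293083965
```

```bash
python3 - <<'E'
from h import *
i=cv2.imread('pics/w10.png');a=cv2.resize(i[230:300,280:350],None,fx=8,fy=8,interpolation=cv2.INTER_CUBIC)
cv2.imwrite('pics/c20.png',cv2.convertScaleAbs(a,alpha=1.4,beta=0))
E
```

```text
(no output)
```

View pics/c20.png

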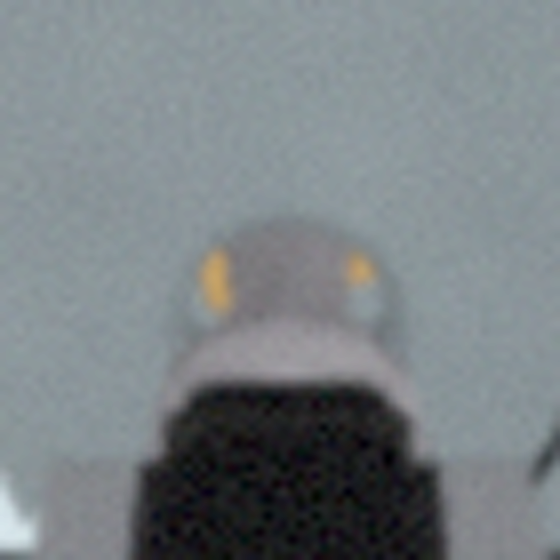

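{"op": "apply_moves", "data": {"targets": "-3 0 0 0 1; -6 0 0 -3 1; -10 0 0.5 -6 1; -14 0 0.6 -9 1; -18 0 0.7 -12 1; -23 0 0.9 -14 1; -28 0.1 0.9 -14 1; -33 0.1 0.9 -14 1; -36 0.1 0.9 -14 1; -36 0.1 0.9 -14 1"}}

```text
clock: 11.57
position: [551.5, -56.8, 138.0]
ee_rot: [-0.455, 0.541, 0.455, 0.542]
contact_force: [0.6, 0.1, -0.8]
gripper_width: 13.2
```

```bash
python3 - <<'E'
from h import *
import time
s,M=tool();print(s['clock'],s['position'],s['contact_force'],s['wrist_torque'],np.arctan2(-M[1,1],-M[0,1]))
snap('wrist','w11');snap('scene','s11')
i=cv2.imread('pics/w11.png');a=cv2.resize(i[215:265,285:345],None,fx=12,fy=12,interpolation=cv2.INTER_CUBIC)
cv2.imwrite('pics/c21.png',cv2.convertScaleAbs(a,alpha=1.5,beta=0))
i=cv2.imread('pics/s11.png');u,v=287,216
cv2.imwrite('pics/c22.png',cv2.resize(i[v-50:v+30,u-40:u+40],None,fx=7,fy=7,interpolation=cv2.INTER_CUBIC))
E
```

```text
11.5667 [551.51179022 -56.84207022 137.95760827] [ 0.6151689   0.09497388 -0.82300917] [-0.01275354  0.00098375  0.01862835] -0.17230594572292712
```

View pics/c21.png

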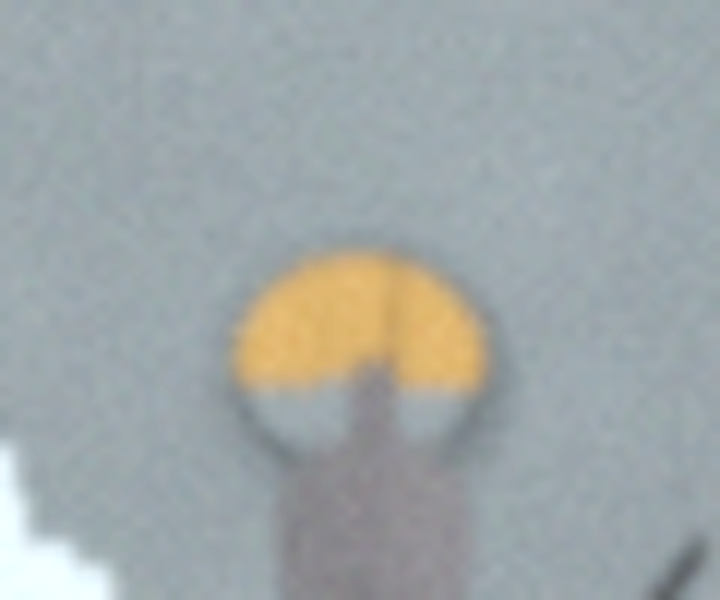

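View pics/c22.png

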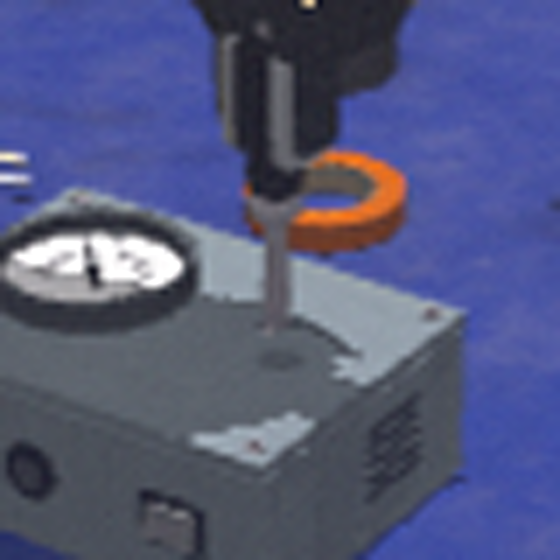

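```bash
python3 - <<'E'
from h import *
W=cal('w11')
i=cv2.imread('pics/w11.png').astype(float)
for v in range(235,249):
    print(v,i[v,303:328,:2:-1].shape and (i[v,303:328,1]).astype(int), )
E
```

```text
235 [111 109 111 110 109 110 106 108 110 106 106 106 105 107 103 102 107 108
 110 113 113 114 112 114 115]
236 [111 113 112 110 108 106 108 109 108 111 113 113 114 109 103 102 102 106
 105 110 111 113 115 114 114]
237 [115 111 110 108 108 106 106 114 115 117 119 120 119 118 113 110 112 108
 106 107 110 112 112 116 112]
238 [116 113 108 111 108 112 116 118 122 121 123 126 123 122 116 114 118 120
 109 104 101 109 112 112 114]
239 [113 108 104 108 116 119 120 122 121 122 122 121 124 121 115 116 119 121
 119 114 104 103 107 113 113]
240 [108 107 107 114 121 124 121 120 123 120 124 122 123 120 112 116 121 124
 122 120 110 102 103 110 111]
241 [108 103 109 120 123 126 123 121 120 120 122 123 123 120 110 115 121 122
 122 125 113 109  96 102 113]
242 [105 110 117 124 123 124 121 125 119 120 121 120 121 119 110 116 118 121
 127 121 121 114 105 101 109]
243 [103 104 115 120 124 123 119 123 121 120 122 120 122 117 112 116 121 123
 124 122 121 115 101 100 106]
244 [105 109 117 121 121 125 122 123 118 119 120 117 112 110 104 114 120 124
 122 122 125 117 103  98 104]
245 [106 106 114 122 125 122 122 120 120 119 118 109 101 102  98 114 121 123
 125 121 122 113 101  96 100]
246 [105 100 111 117 119 118 118 118 115 116 115 102  98  92  99 109 117 121
 119 122 120 112  96  96 101]
247 [101  96 101 113 119 114 115 116 113 115 108 101  91  93  93 111 116 119
 118 120 111 103  93  94 101]
248 [101  95  98 108 115 113 114 114 114 114 111  97  93  92  99 108 116 115
 115 112 104  94  91  97 105]
```

```bash
python3 - <<'E'
from h import *
W=cal('w11');s,M=tool()
b=M.T@onz(W,(315.7,246),75); 
for z in (37,41,45):
  h=M.T@onz(W,(314.25,242),z); l=M.T@onz(W,(311.2,242),z);r=M.T@onz(W,(317.2,242),z);print('slot-blade tool z',(h-b)[2],'width',(r-l)[2])
hc=M.T@onz(W,(285+361/12-.5,242),64);print('hole-blade z',(hc-b)[2])
f=lambda x,y:(285+x/12-.5,215+y/12-.5)
S=cal('s11');g=lambda x,y:(247+x/7-.4,166+y/7-.4)
t=tri(W,f(374,358),S,g(270,332));print('tip',t,'hole',onz(W,f(361,357),64),onz(S,g(280,359),64))
print(s['position'])
E
```

```text
slot-blade tool z -1.0538398553010566 width 4.38587091020576
slot-blade tool z -1.0367885900257292 width 4.313620455877221
slot-blade tool z -1.0197373247504018 width 4.241370001548653
hole-blade z -0.7221780948671537
tip (array([544.88854909, -55.90051877,  76.16669592]), np.float64(0.8650665705884059)) hole [548.76751982 -57.04137123  64.        ] [550.18488684 -56.43870035  64.        ]
[551.03032576 -56.90961425 137.24933305]
```

{"op": "apply_moves", "data": {"targets": "2 0 -0.5 0.5 1; 6 0 -0.95 1 1; 11 0 -0.95 1 1; 16 0 -0.95 1 1; 21 0 -0.95 1 1; 26 0 -0.95 1 1; 30 0 -0.95 1 1; 31.5 0 -0.95 1 1; 31.5 0 -0.95 1 1"}}

```text
clock: 12.42
position: [550.8, -58.0, 105.3]
ee_rot: [-0.45, 0.545, 0.451, 0.545]
contact_force: [-0.0, -0.3, -0.9]
gripper_width: 13.1
```

```bash
python3 - <<'E'
from h import *
s,M=tool();print(s['clock'],s['position'],s['contact_force'],s['wrist_torque'],np.arctan2(-M[1,1],-M[0,1]))
E
```

```text
12.4167 [550.76283332 -57.98368185 105.28792979] [-0.03003486 -0.25978005 -0.90103429] [ 0.01736084  0.02521552 -0.01770803] -0.18928623701218733
```

{"op": "apply_moves", "data": {"targets": "1 0 0 0 1; 2 0 0 0 1; 2 0 0 0 1"}}

```text
clock: 12.67
position: [551.3, -57.9, 104.2]
ee_rot: [-0.451, 0.545, 0.45, 0.545]
contact_force: [0.3, 0.5, 2.3]
gripper_width: 13.8
```

{"op": "apply_moves", "data": {"targets": "1 0 0 0 1; 2 0 0 0 1; 2 0 0 0 1"}}

```text
clock: 12.92
position: [551.3, -57.9, 102.2]
ee_rot: [-0.451, 0.545, 0.45, 0.545]
contact_force: [-0.0, 0.7, 3.2]
gripper_width: 13.2
```

```bash
python3 - <<'E'
from h import *
s,M=tool();print(s['clock'],s['position'],s['contact_force'],s['wrist_torque'],np.arctan2(-M[1,1],-M[0,1]))
E
```

```text
12.9167 [551.33737341 -57.90379141 102.15399813] [-0.02798726  0.6909449   3.24448986] [ 0.08230582  0.12457356 -0.02265214] -0.18909630464850266
```

{"op": "apply_moves", "data": {"targets": "0 0 0 3 1; 0 0 0 6 1; 0 0 0 9 1; 0 0 0 12 1; 0 0 0 14 1; 0 0 0 15 1; 0 0 0 15 1"}}

```text
clock: 13.5
position: [551.5, -57.9, 102.2]
ee_rot: [-0.376, 0.599, 0.375, 0.599]
contact_force: [-0.4, -0.6, 2.8]
gripper_width: 13.3
```

```bash
python3 - <<'E'
from h import *
s,M=tool();print(s['clock'],s['position'],s['contact_force'],s['wrist_torque'],np.arctan2(-M[1,1],-M[0,1]))
snap('wrist','w12');gauge_crop('w12','c23')
s,M=tool();print(s['clock'],s['position'],s['contact_force'],s['wrist_torque'])
E
```

```text
13.5 [551.45106938 -57.94153901 102.2003236 ] [-0.40856543 -0.57214161  2.76728569] [-0.05453084 -0.05627105  0.04520647] -0.45084421622196635
crop origin 403 175
13.55 [551.4553219  -57.9293752  102.16918417] [0.2545874  0.47317422 3.71835147] [-0.09758603 -0.03442054  0.05537635]
```

View pics/c23.png

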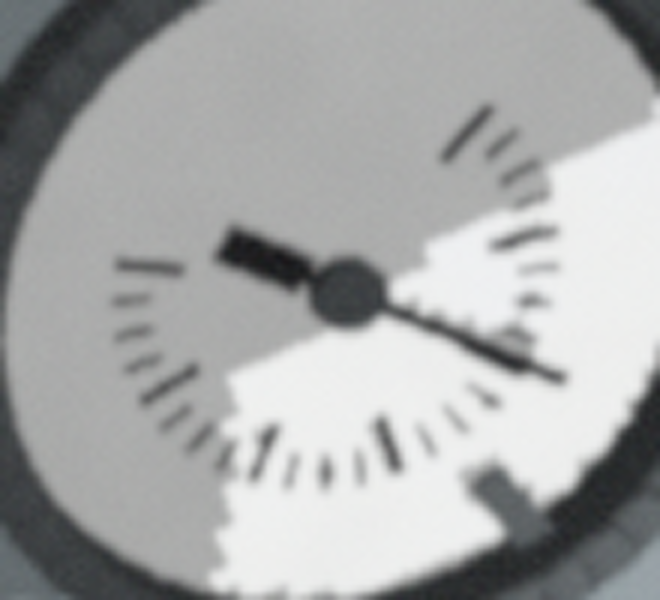

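```bash
python3 - <<'E'
from h import *
print(gang('w12',(403,175),(347,293),(565,378),(508,505),(232,244)))
E
```

```text
[0.75  0.258 0.493 0.74  0.483]
```

{"op": "apply_moves", "data": {"targets": "0 0 0 2 1; 0 0 0 4 1; 0 0 0 6 1; 0 0 0 8 1; 0 0 0 8 1"}}

```text
clock: 13.97
position: [551.4, -58.0, 102.1]
ee_rot: [-0.333, 0.624, 0.333, 0.624]
contact_force: [0.6, -0.9, 2.8]
gripper_width: 13.2
```

```bash
python3 - <<'E'
from h import *
s,M=tool();print(s['clock'],s['position'],s['contact_force'],s['wrist_torque'],np.arctan2(-M[1,1],-M[0,1]))
snap('wrist','w13');gauge_crop('w13','c24')
s,M=tool();print(s['clock'],s['position'],s['contact_force'],s['wrist_torque'])
E
```

```text
13.9667 [551.35231002 -58.02720867 102.05994024] [ 0.57975414 -0.87280427  2.75322792] [-0.17374172 -0.07339855  0.06890928] -0.5904743052973609
crop origin 398 156
14.0167 [551.3236366  -58.01086528 102.034644  ] [ 0.75205001 -1.23198703  3.62065689] [-0.19842936 -0.1111021   0.06775462]
```

View pics/c24.png

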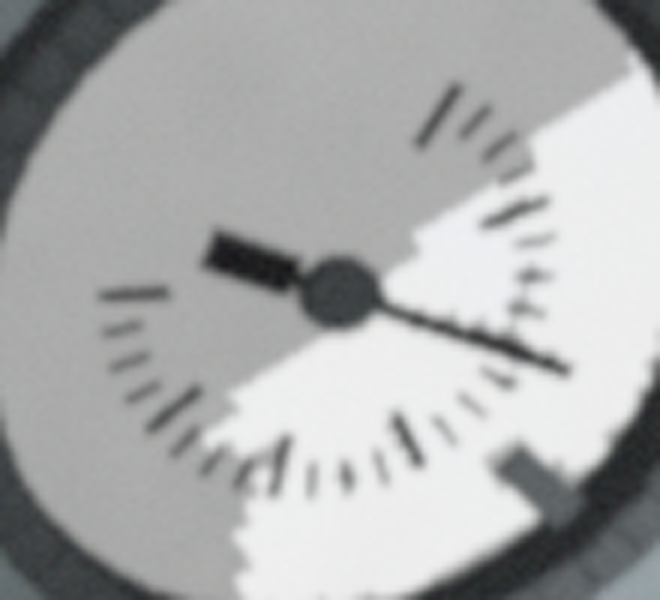

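```bash
python3 - <<'E'
from h import *
print(gang('w13',(398,156),(340,292),(568,370),(538,490),(217,249)))
E
```

```text
[0.655 0.242 0.413 0.653 0.411]
```

{"op": "apply_moves", "data": {"targets": "0 0 0 3 1; 0 0 0 6 1; 0 0 0 9 1; 0 0 0 12 1; 0 0 0 15 1; 0 0 0 18 1; 0 0 0 21 1; 0 0 0 24 1; 0 0 0 26 1; 0 0 0 26 1"}}

```text
clock: 14.85
position: [551.0, -58.2, 101.9]
ee_rot: [-0.184, 0.683, 0.184, 0.683]
contact_force: [1.2, -2.1, 3.2]
gripper_width: 13.2
```

```bash
python3 - <<'E'
from h import *
s,M=tool();print(s['clock'],s['position'],s['contact_force'],s['wrist_torque'],np.arctan2(-M[1,1],-M[0,1]),s['joints'])
snap('wrist','w14');gauge_crop('w14','c25')
E
```

```text
14.85 [550.97700084 -58.19729873 101.9032397 ] [ 1.15215863 -2.14900448  3.22000059] [-0.51126113  0.02160507  0.0327802 ] -1.0438010211546442 [ 1.87567357e-01  3.94751637e-01 -3.39164338e-01  5.29069824e-04
 -8.37064020e-01 -2.80251908e+00]
crop origin 357 102
```

View pics/c25.png

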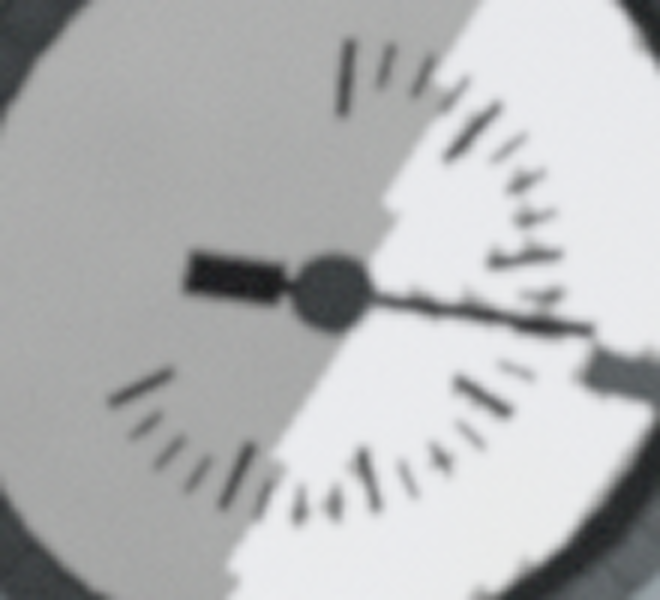

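```bash
python3 - <<'E'
from h import *
print(gang('w14',(357,102),(331,292),(592,330),(625,374),(190,272)), gang('w14',(357,102),(331,292),(592,330),(650,383),(190,272)))
E
```

```text
[0.387 0.266 0.121 0.388 0.122] [0.387 0.261 0.126 0.388 0.127]
```

{"op": "apply_moves", "data": {"targets": "0 0 0 3 1; 0 0 0 6 1; 0 0 0 8.5 1; 0 0 0 10.5 1; 0 0 0 11.8 1; 0 0 0 11.8 1; 0 0 0 11.8 1; 0 0 0 11.8 1"}}

```text
clock: 15.57
position: [550.8, -58.1, 101.8]
ee_rot: [-0.113, 0.698, 0.113, 0.698]
contact_force: [0.5, -3.0, 3.2]
gripper_width: 13.0
```

```bash
python3 - <<'E'
from h import *
s,M=tool();print(s['clock'],s['position'],s['contact_force'],s['wrist_torque'],np.arctan2(-M[1,1],-M[0,1]),s['joints'][5])
snap('wrist','w15');gauge_crop('w15','c26')
E
```

```text
15.5667 [550.80104841 -58.12182873 101.79598044] [ 0.48594039 -2.99441339  3.1628407 ] [-0.87188654  0.16238585  0.00222048] -1.2494545458480932 -3.0080884378725132
crop origin 330 85
```

View pics/c26.png

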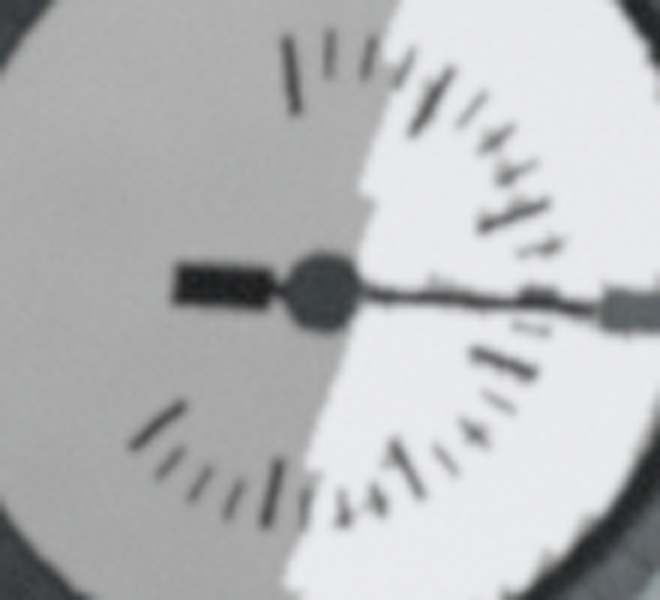

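{"op": "apply_moves", "data": {"targets": "0 0 0 -2 1; 0 0 0 -5 1; 0 0 0 -6 1; -2 0 0 -6 1; -6 0 0 -6 1; -12 0 0 -6 1; -20 0 0 -6 1; -30 0 0 -6 1; -42 0 0 -6 1; -50 0 0 -6 1"}}

```text
clock: 16.45
position: [551.6, -57.8, 153.7]
ee_rot: [-0.149, 0.69, 0.149, 0.692]
contact_force: [0.4, -0.6, -0.4]
gripper_width: 13.3
```

```bash
python3 - <<'E'
from h import *
s,M=tool();print(s['clock'],s['position'],s['contact_force'],s['wrist_torque'],np.arctan2(-M[1,1],-M[0,1]),M.round(4).tolist())
snap('wrist','w16');gauge_crop('w16','c27')
E
```

```text
16.45 [551.60102111 -57.75388051 153.65159692] [ 0.40946307 -0.64398367 -0.42768543] [ 0.02115921 -0.03544566  0.00558787] -1.1456015080065596 [[0.0021, -0.4125, 0.911], [0.0003, 0.911, 0.4125], [-1.0, -0.0006, 0.002]]
crop origin 324 87
```

View pics/c27.png

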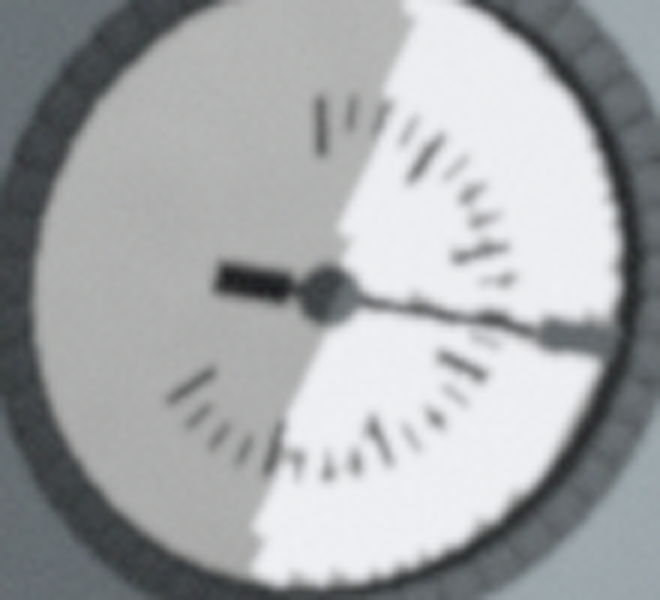

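View pics/w16.png

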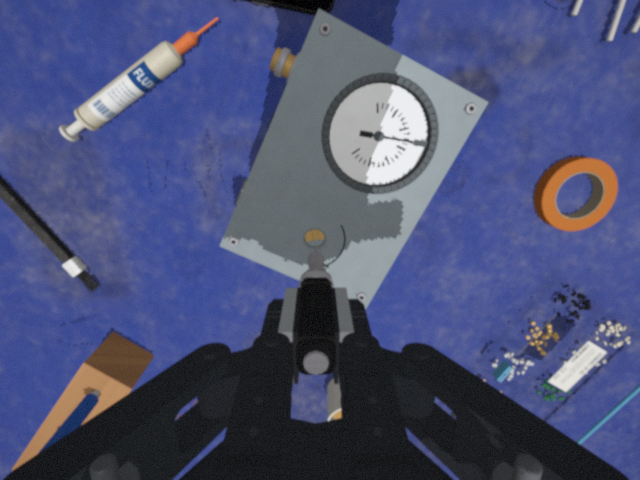

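{"op": "apply_moves", "data": {"targets": "-15 0 0 0 1; -28 -12 -13 -7 1; -30 -36 -39 -14 1; -30 -63 -69 -21 1; -30 -92 -101 -28 1; -30 -121 -133 -35 1; -30 -150 -164 -42 1; -30 -180 -197 -49 1; -30 -208 -228 -56 1; -30 -228 -250 -63 1"}}

```text
clock: 17.33
position: [425.3, -349.9, 182.1]
ee_rot: [-0.473, 0.525, 0.473, 0.526]
contact_force: [1.5, -1.2, -0.2]
gripper_width: 13.5
```

```bash
python3 - <<'E'
from h import *
s,M=tool();print(s['clock'],s['position'],s['contact_force'],np.arctan2(-M[1,1],-M[0,1]),need([413,-379.2,150]))
E
```

```text
17.3333 [ 425.30495123 -349.87963465  182.07785894] [ 1.4906949  -1.20802059 -0.24996931] -0.10508065829978924 [ 32.06796018   9.17737704 -30.45498914]
```

{"op": "apply_moves", "data": {"targets": "0 2 -5 -5 1; 0 4.4 -10.8 -10 1; 0 4.4 -10.8 -14.4 1; 0 4.4 -10.8 -14.4 1; 0 4.4 -10.8 -14.4 1"}}

```text
clock: 17.75
position: [420.6, -358.8, 181.8]
ee_rot: [-0.533, 0.464, 0.533, 0.464]
contact_force: [0.1, 0.8, -0.1]
gripper_width: 13.2
```

```bash
python3 - <<'E'
from h import *
s,M=tool();print(s['clock'],s['position'],s['contact_force'],np.arctan2(-M[1,1],-M[0,1]),need([413,-379.2,150]))
snap('wrist','w17')
i=cv2.imread('pics/w17.png');cv2.imwrite('pics/c28.png',cv2.resize(i[200:290,270:370],None,fx=6,fy=6,interpolation=cv2.INTER_CUBIC))
E
```

```text
17.75 [ 420.56555894 -358.76397921  181.83009019] [ 0.08342675  0.78798432 -0.11584031] 0.13834764839406682 [ 31.82582973  10.31225661 -19.20409317]
```

View pics/c28.png

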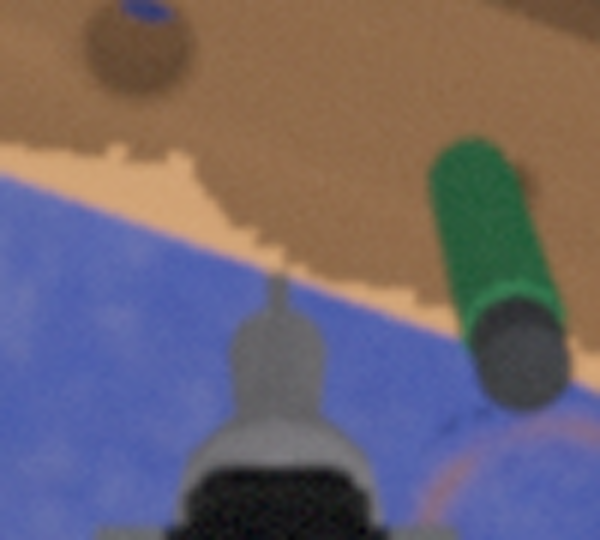

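{"op": "apply_moves", "data": {"targets": "0 5 -9 -2 1; 0 10.3 -19.2 -3.8 1; 0 10.3 -19.2 -3.8 1; 0 10.3 -19.2 -3.8 1"}}

```text
clock: 18.13
position: [413.3, -379.1, 181.8]
ee_rot: [-0.549, 0.446, 0.549, 0.446]
contact_force: [0.7, -0.5, -0.4]
gripper_width: 13.0
```

```bash
python3 - <<'E'
from h import *
s,M=tool();print(s['clock'],s['position'],s['contact_force'],np.arctan2(-M[1,1],-M[0,1]),need([413,-379.2,150]))
snap('wrist','w18')
i=cv2.imread('pics/w18.png');cv2.imwrite('pics/c29.png',cv2.resize(i[200:290,270:370],None,fx=6,fy=6,interpolation=cv2.INTER_CUBIC))
E
```

```text
18.1333 [ 413.27402999 -379.08358623  181.7579752 ] [ 0.74927855 -0.49850964 -0.35778795] 0.20518169756374807 [31.75795636  0.29264779 -0.06479579]
```

View pics/c29.png

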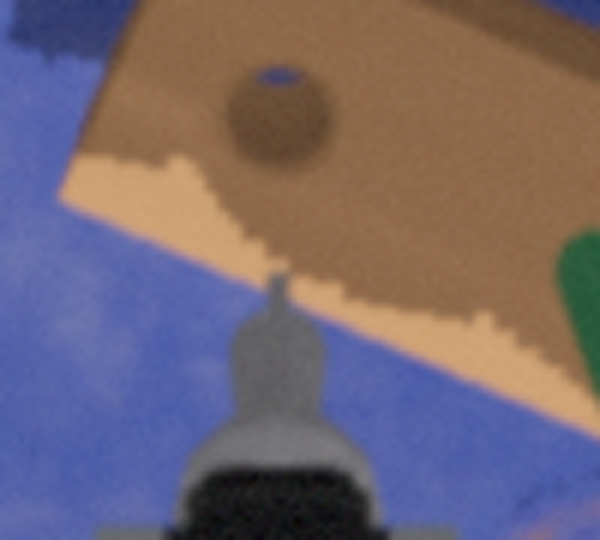

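```bash
python3 - <<'E'
from h import *
W=cal('w18');f=lambda x,y:(270+x/6-.4,200+y/6-.4);s,M=tool()
h=onz(W,f(280,116),46);c=onz(W,f(280,274),118.5)
print(h,c,c-5*M[:,1], 'd tool',M.T@(h-(c-5*M[:,1])))
E
```

```text
[ 410.9904126  -379.10311955   46.        ] [ 407.35267688 -380.006578    118.5       ] [ 412.24716245 -378.98480947  118.49995128] d tool [72.5000027   1.25369953  0.11916309]
```

{"op": "apply_moves", "data": {"targets": "6 0.5 0 0 1; 20 1 0 0 1; 38 1 0 0 1; 54 1 0 0 1; 66 1 0 0 1; 74 1 0 0 1; 80 1 0 0 1; 80 1 0 0 1"}}

```text
clock: 18.85
position: [411.8, -378.8, 100.5]
ee_rot: [-0.548, 0.446, 0.55, 0.446]
contact_force: [-0.1, 0.1, -1.6]
gripper_width: 13.2
```

```bash
python3 - <<'E'
from h import *
s,M=tool();print(s['clock'],s['position'],s['contact_force'],s['wrist_torque'])
E
```

```text
18.85 [ 411.75394668 -378.82875881  100.53910063] [-0.10767918  0.08457827 -1.56703121] [0.02816183 0.0171847  0.05667689]
```

In the hole, with no contact. I'll lower it until the collar meets the stand.

{"op": "apply_moves", "data": {"targets": "6 0 0 0 1; 14 0 0 0 1; 22 0 0 0 1; 28 0 0 0 1; 31 0 0 0 1; 32.5 0 0 0 1; 32.5 0 0 0 1"}}

```text
clock: 19.43
position: [412.1, -379.4, 68.9]
ee_rot: [-0.549, 0.446, 0.549, 0.446]
contact_force: [-0.1, 0.7, -1.5]
gripper_width: 13.3
```

```bash
python3 - <<'E'
from h import *
s,M=tool();print(s['clock'],s['position'],s['contact_force'],s['wrist_torque'])
E
```

```text
19.4333 [ 412.08463446 -379.40998703   68.89056802] [-0.1048976   0.69591945 -1.52657259] [-0.02642221 -0.0035734   0.00127403]
```

{"op": "apply_moves", "data": {"targets": "0.6 0 0 0 1; 1.2 0 0 0 1; 1.2 0 0 0 1; 1.2 0 0 0 0.5; 1.2 0 0 0 0.2; 1.2 0 0 0 -0.1; 1.2 0 0 0 -0.1; 1.2 0 0 0 -0.1"}}

```text
clock: 20.1
position: [412.3, -379.5, 68.2]
ee_rot: [0.549, -0.446, -0.549, -0.446]
contact_force: [0.2, 0.8, 0.3]
gripper_width: 46.6
```

{"op": "apply_moves", "data": {"targets": "-3 0 0 0 -0.1; -12 0 0 0 -0.1; -26 0 0 0 -0.1; -44 0 0 0 -0.1; -64 0 0 0 -0.1; -84 0 0 0 -0.1; -104 0 0 0 -0.1; -124 0 0 0 -0.1; -136 0 0 0 -0.1; -140 0 0 0 -0.1"}}

```text
clock: 20.93
position: [413.3, -380.2, 211.7]
ee_rot: [0.551, -0.445, -0.547, -0.446]
contact_force: [1.0, -0.4, 0.4]
gripper_width: 46.8
```

```bash
python3 - <<'E'
from h import *
s,M=tool();print(s['clock'],s['position'],s['contact_force'],s['gripper_width'])
snap('wrist','w19');snap('scene','s19');snap('top','t19')
a=cv2.imread('pics/w19.png')[120:420,180:480];b=cv2.resize(cv2.imread('pics/s19.png')[240:340,310:430],None,fx=3,fy=3);t=cv2.imread('pics/t19.png')
cv2.imwrite('pics/c30.png',np.hstack([a,b]));
cv2.imwrite('pics/c31.png',cv2.resize(t[150:350,220:470],None,fx=3,fy=3,interpolation=cv2.INTER_CUBIC))
E
```

```text
20.9333 [ 413.2813328  -380.23413358  211.70271272] [ 0.9693444  -0.38148317  0.42940546] 46.82106512854356
```

View pics/c30.png

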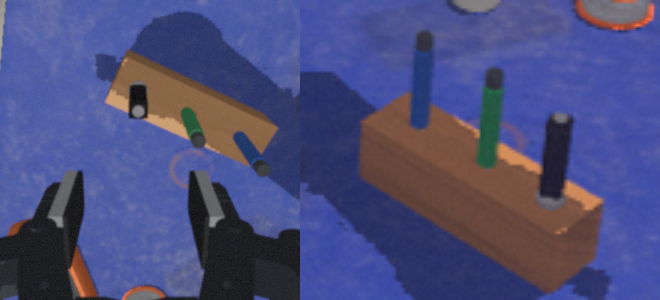

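View pics/c31.png

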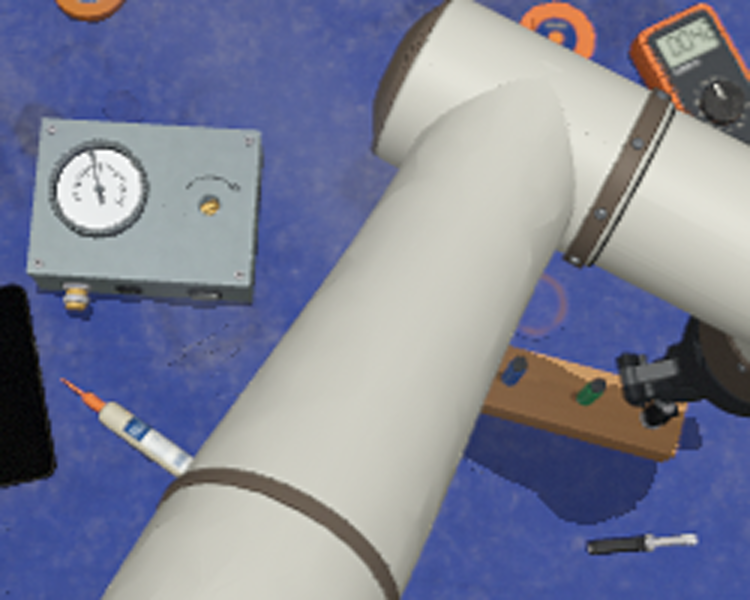

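```bash
python3 - <<'E'
from h import *
print(tri(cal('w19'),(180+138.5,120+110),cal('s19'),(310+563/3-100-.3,240+119/3-.3)))
E
```

```text
(array([ 410.3979182 , -380.02149219,  109.04806029]), np.float64(1.5122191722118075))
```

{"op": "apply_moves", "data": {"targets": "0 0 0 0 -0.1; 0 0 0 0 -0.1; 0 0 0 0 -0.1"}}

```text
clock: 21.33
position: [411.8, -379.2, 207.1]
ee_rot: [-0.548, 0.446, 0.55, 0.446]
contact_force: [-0.9, 0.9, -0.2]
gripper_width: 47.0
```

```bash
python3 - <<'E'
from h import *
print(job.job_done())
E
```

```text
the job is handed in; nothing more can be done
None
```

The job is handed in at about 21 s. The needle lies in line with the set hand, and the setting driver is back in its own hole and released. No verdict was reported.

**What I did:**
- **First try:** I took the large black driver from the -y hole and lowered it through the guard opening. The blade touched the side of the opening lightly and sat about 1 mm off the slot's centre line, so I lifted out, corrected it and went in again.
- **Turning:** I turned the adjuster clockwise in three looked-at steps. The needle's angle short of the set hand went from 0.50 to 0.41 to 0.12 rad, then into line.
- **Forces:** Each reading taken in the unit was within about 5 N. The lateral load reached about 3 N while turning.
- **Return:** I backed the blade off within its play, lifted out, lowered the driver until its collar met the stand and let go.

**Last checks:**
- **Needle:** By eye in the close-up it was in line, within about 0.02 rad, and it stayed there after the driver came out. The top view at the end agrees.
- **Driver:** It stands upright with its collar on the stand. Its top measured 109 mm above the bench, which matches full seating, and 1 to 2 mm from the hole's measured centre.
- **Hand clear:** The gripper was open and about 100 mm above the driver, with only force-sensor noise.
- **Not checked:** The pot was hidden by the arm in the final views. The path was planned clear of both pot and syringe, and nothing touched them that I saw.

**What disagreed:** The cameras differed by 2 to 4 mm in x. For a while I read the blade's near corner as its middle, which made the driver look tilted. Contact forces showed it was straight.

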